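# Roll marked rollers line-up and case them

### The job

Push the thin blade into the slot under the front edge of the green case's cover, lever the cover up with it and swing it open. Roll every dark blue roller along the bench until its yellow line faces straight up (do not lift a roller before its line is up), then lay each one in a cradle of its own in the case, line still up. Close the cover fully, lay the blade back flat on the black mat, and leave the cup, ring gauge and probe alone.

Things in the scene. Friction and masses are not known exactly. Their poses are not given: they have to be found in the camera images.
- case: green steel gauge case fixed on the bench, 125 (x) by 240 (y) by 62 mm high, three cradles inside; origin under its middle, front (robot side) towards its -x. Walls 6 mm thick; side and back walls 62 mm high, front wall only 50 mm, which leaves a slot 12 mm high (50 to 62 mm above the bench) under the cover along the whole front.
- cradle0 (a point): middle of the first cradle, 32 mm above the bench, where the middle of a seated roller lies, its axis along the case's x (top then 52 mm high). A cradle is two white rails along the case's x, 80 mm long, 8 mm wide, tops 18 mm above the bench, inner edges 14 mm either side of its middle line. At y = -70 mm in the case.
- cradle1 (a point): the same for the middle cradle, y = 0 in the case.
- cradle2 (a point): the same for the third cradle, y = +70 mm in the case.
- lid (a joint): angle of the case's cover in rad: 0 closed, 1.57 upright, stop at 1.9. Cover: flat green plate 125 by 240 by 8 mm, 0.22 kg, no handle, yellow stripe along its front edge, flush with the case all round; its underside is at 62 mm and its top at 70 mm above the bench when closed. Stiff hinge: it stays where it is left.
- lid_hinge (a point): middle of the cover's hinge line (along the case's y), at the case's back edge, at the height of the cover's underside (62 mm).
- lid_front (a point): middle of the cover's front edge, at its underside; moves with the cover.
- blade: pry blade, 175 mm long: orange handle (100 by 24 by 20 mm high, from x = -100 to 0 mm) and a flat steel blade (30 wide, 3 thick, from x = 0 to +75 mm, its mid-plane 10 mm above the underside); origin at the underside where handle meets blade, x towards the tip, z up as it lies. 0.14 kg.
- blade_grip (a point): good grip point in the blade's handle, 20 mm behind the origin and 10 mm above the underside; 95 mm behind the tip.
- blade_tip (a point): middle of the blade's tip, 10 mm above the underside.
- mat: black rubber mat, 240 (x) by 100 (y) by 1 mm, flat on the bench (look only); origin at its centre. The blade starts on it.
- roller1: dark blue hollow steel roller, a plain cylinder 40 mm in diameter, 70 mm long, lying on the bench; origin at its middle, x along its axis, z through the middle of the one yellow line along its full length (9 mm wide, with a yellow tick on each end face): the line faces straight up when z points up. May be absent. 0.25 to 0.55 kg.
- roller2: like roller1, same size and frame.
- roller3: like roller1, same size and frame.
- roller4: like roller1, same size and frame.
- cup: bystander: red steel bearing cup, ring 84 mm in diameter, 24 mm high.
- gauge: bystander: chrome ring gauge, 72 mm in diameter, 22 mm high.
- probe: bystander: silver bayonet-mount probe standing upright, 36 mm foot, 100 mm high.
There are look-alikes about, which are no part of the job. What is shaped like the roller3 but red is not meant. Of the things shaped like the blade, the orange one is meant.

How it is judged:
On the way:
1. the cover is levered up by the blade (value of joint lid above 0.2 rad and contact force between blade and lid above 0.2 N), for 0.1 s.
At the end, for the whole second after the job is handed in: Cover closed (under 0.06 rad); each roller present at rest in a cradle (middle 27-38 mm high, within 22 mm of the case middle in x, axis within 0.15 rad of case x), line within 0.35 rad of up; blade flat on the mat (origin within 80 mm along, 45 mm across of its centre) (value of joint lid below 0.06 rad and x of roller1 in the frame of case between -0.022 and 0.022 m and y of roller1 in the frame of case between -0.09 and 0.09 m and z of roller1 in the frame of case between 0.027 and 0.038 m and angle between each of roller1, roller2, roller3, roller4's own z axis and vertical below 0.35 rad and angle between the x axis of each of roller1, roller2, roller3, roller4 and the x axis of case, either way round below 0.15 rad and linear speed of each of roller1, roller2, roller3, roller4 below 0.03 m/s and x of roller2 in the frame of case between -0.022 and 0.022 m and y of roller2 in the frame of case between -0.09 and 0.09 m and z of roller2 in the frame of case between 0.027 and 0.038 m and x of roller3 in the frame of case between -0.022 and 0.022 m and y of roller3 in the frame of case between -0.09 and 0.09 m and z of roller3 in the frame of case between 0.027 and 0.038 m and x of roller4 in the frame of case between -0.022 and 0.022 m and y of roller4 in the frame of case between -0.09 and 0.09 m and z of roller4 in the frame of case between 0.027 and 0.038 m and x of blade in the frame of mat between -0.08 and 0.08 m and y of blade in the frame of mat between -0.045 and 0.045 m and height (world z) of blade below 0.008 m and angle between blade's own z axis and vertical below 0.15 rad); the robot touches nothing.
It fails at once if a roller is lifted (middle over 50 mm high) while its line is more than 0.6 rad off straight up ((height (world z) of roller1 above 0.05 m and angle between roller1's own z axis and vertical above 0.6 rad) or (height (world z) of roller2 above 0.05 m and angle between roller2's own z axis and vertical above 0.6 rad) or (height (world z) of roller3 above 0.05 m and angle between roller3's own z axis and vertical above 0.6 rad) or (height (world z) of roller4 above 0.05 m and angle between roller4's own z axis and vertical above 0.6 rad)).
It fails at once if the cup, ring gauge or probe is shifted more than 30 mm (distance of any of cup, gauge, probe from where it was at the start of the episode above 0.03 m).
Of roller1, roller2, roller3, roller4 only 2 to 3 are there at a start; the rules pass over those that are not, and their reading is None.
At some moment in a run one of blade may be knocked a few centimetres aside while the robot is not near it.
It also fails if it takes over 210 s, if anything falls off the work surface, if the arm or the gripper's body presses on something with over 40 N, if the wrist force passes 120 N, or if a joint passes its speed limit or range.

### The arm

A 6-joint arm with a two-finger parallel gripper is mounted at the origin on the work surface. World frame = base frame: x ahead of the robot, y to its left, z up, the work surface at z = 0. Lengths are in m, angles in rad, forces in N, time in s.
With the tool pointing down it reaches from about 0.35 to 0.775 m from the base axis. Payload 7.3 kg.
Tool frame: the origin (TCP) lies at the very end of the fingers, on their centre line; the grasp point (between the pads) lies 19 mm behind it (robot.tcp_to_grasp is the distance from the TCP to the grasp point, in m); z points along the fingers, y is the direction in which the jaws open and shut (so a half turn about z gives the same grasp; the last joint's range is limited). The gripper opens to 92 mm and grips with 3 to 60 N. Pads are 19 mm wide; open, the fingers measure 130 mm over their backs; the gripper's body (75 mm by 190 mm) begins 47 mm behind the grasp point.
Start: joints at [1.143, 0.342, 1.524, -0, 1.275, -0.146], TCP at [0.146, 0.504, 0.227] pointing down, gripper open.
Joint ranges: [-2.53, 2.53], [-0.77, 2.02], [0.04, 2.7], [-1, 4.14], [0.28, 2.66], [-3.11, 3.11]. Speed limits (rad/s): [2.57, 2.57, 3.14, 3.14, 3.14, 3.14].

### API

Orientations are given as [roll, pitch, yaw] about the fixed x, y, z axes, in that order (R = Rz(yaw) Ry(pitch) Rx(roll)).
In Python, from cell import robot gives the robot as it stands.
- The arm moves only by the tool arm_command, never from a script. Its argument "motion" is a list that holds one entry, the list of rows, each a list of 7 numbers: the turn, a rotation vector about the tool's x, y, z in units of 90 degrees (1.0 is 90 degrees), then the shift along the tool's x, y, z in units of 30 cm (1.0 is 30 cm), then the opening, from -1 (shut) to 1 (fully open). In form: [[[wx, wy, wz, tx, ty, tz, grip], ...]]. A call has 1 to 8 rows; each row is the pose to reach, as a shift and turn from the pose commanded when the call began, along the tool's axes at that moment; what a row does not reach only later rows make up. A row lasts 1/10 s, in which the tool goes at most 50 mm and 8.59 degrees, less where a joint would pass 70% of its speed; a pose out of reach is approached as far as the arm can. A call with a number of a shift or a turn outside -1 to 1 is refused whole. A call with a gripper value outside its range is refused whole. The fingers move at their own pace and stop on an object; "grip_force" is the grip in N (left out, the last holds). Time passes only in rows, so rows that repeat a pose let the fingers close. It gives the time, the measured TCP pose, the force and the opening at its end, in the units of the state.
- robot.observe(): the state, without advancing time (a new reading comes with each control period).
- robot.read_camera(name): name is "side" or "top"; returns a dict with "image" (480x640x3 uint8, red, green, blue), "z_map" (480x640 float32, m along the optical axis (not along the pixel's ray), 0 where there is no reading), "fov_y" (degrees; the focal length in pixels is half the picture's height over the tangent of half this angle, whatever the lens; pixels are square), "cx", "cy" (the principal point, pixels), "cam_to_world" (4x4, takes a point from camera to world coordinates). Camera axes: x right, y down, z forward; pixel columns grow to the right and rows downward; lengths in m; the calibration is good to about 2 mm. A picture is of the moment at which its call begins.
- robot.hand_in(): hands the job in, once; it reports no verdict.
The state is a dict: "time": time; "qpos": joint angles; "qvel": joint speeds; "joint_efforts": joint torques, N m; "tool_pos": TCP position; "tool_rot": TCP orientation; "contact_force": force on the tool from outside, world axes, zero at the start; "torque": the same for the moment, N m; "opening": finger opening in m.
Only numpy, scipy, OpenCV 4.12 (cv2) and the standard library are available. Lean on these libraries where they do the work, as an engineer would, in place of code of your own. Each camera call takes 0.05 s, during which the arm holds its last target.

## Working session

There is one attempt and no reset: what is moved stays moved. The work goes in short steps, Python scripts to look and compute and a tool call to move; the robot and the scene stay as the last step left them, time stands still between calls to the robot, and variables do not carry over. Pictures are saved under pics/ and viewed, and the job is handed in when it is done.

Besides the shell and the picture viewer there is one more tool, called after "Emit:" as a command line: name --argument value ..., lists and objects as JSON in quotes. arm_command: Moves the arm, as the interface text tells. Its arguments: {"type":"object","properties":{"motion":{"type":"array"},"grip_force":{"type":"number"}},"required":["motion"]}

```bash
ls; mkdir -p pics; cat > h.py <<'E'
import numpy as np, cv2
from cell import robot
from scipy.spatial.transform import Rotation as R
def cam(n):
    d=robot.read_camera(n); d['f']=240/np.tan(np.radians(d['fov_y'])/2); d['T']=np.array(d['cam_to_world']); return d
def save(d,name,crop=None,s=1):
    im=d['image']
    if crop: im=im[crop[1]:crop[3],crop[0]:crop[2]]
    if s!=1: im=cv2.resize(im,None,fx=s,fy=s,interpolation=cv2.INTER_CUBIC)
    cv2.imwrite('pics/'+name,im[:,:,::-1])
def ray(d,u,v,z):
    c=np.array([(u-d['cx'])/d['f'],(v-d['cy'])/d['f'],1.]); w=d['T'][:3,:3]@c; o=d['T'][:3,3]
    return o+w*(z-o[2])/w[2]
def pt(d,u,v):
    z=d['z_map'][int(v),int(u)]; c=np.array([(u-d['cx'])/d['f']*z,(v-d['cy'])/d['f']*z,z]); return d['T'][:3,:3]@c+d['T'][:3,3]
def cloud(d):
    v,u=np.mgrid[:480,:640]; z=d['z_map']; c=np.stack([(u-d['cx'])/d['f']*z,(v-d['cy'])/d['f']*z,z],-1)
    return c@d['T'][:3,:3].T+d['T'][:3,3]
def proj(d,p):
    c=d['T'][:3,:3].T@(np.array(p)-d['T'][:3,3]); return c[0]/c[2]*d['f']+d['cx'],c[1]/c[2]*d['f']+d['cy']
E
python3 - <<'E'
from h import *
print(robot.observe())
for n in('top','side'):
    d=cam(n); save(d,n+'0.png'); print(n,d['fov_y'],d['cx'],d['cy'],d['T'].round(3))
E
```

```text
pics
{'time': 0.0, 'qpos': array([ 1.14297677e+00,  3.42708205e-01,  1.52499769e+00,  1.30817786e-05,
        1.27540065e+00, -1.45968747e-01]), 'qvel': array([-0.0001066 ,  0.00033233,  0.00095961, -0.00092421, -0.00043364,
       -0.00048043]), 'joint_efforts': array([ 2.17047855e-04, -4.31227076e+01, -2.44225448e+01,  7.19799497e-02,
        5.55974082e-02, -1.50286869e-04]), 'tool_pos': array([0.14581214, 0.50393001, 0.22605925]), 'tool_rot': array([-3.14009668e+00, -2.32573130e-04,  2.85973786e+00]), 'contact_force': array([-0.05273712, -0.9448394 , -0.24115368]), 'torque': array([ 0.00100169, -0.03285728,  0.0134774 ]), 'opening': 0.09174113595383707}
top 43.67821074612061 320.1072397293603 239.76639810451144 [[-0.008 -0.985  0.171  0.368]
 [-1.     0.01   0.011 -0.03 ]
 [-0.013 -0.171 -0.985  1.238]
 [ 0.     0.     0.     1.   ]]
side 55.73484588779775 328.2818072496986 235.00903996822686 [[ 0.643 -0.518  0.564  0.043]
 [-0.766 -0.443  0.465 -0.474]
 [ 0.009 -0.731 -0.682  0.688]
 [ 0.     0.     0.     1.   ]]
```

View pics/top0.png

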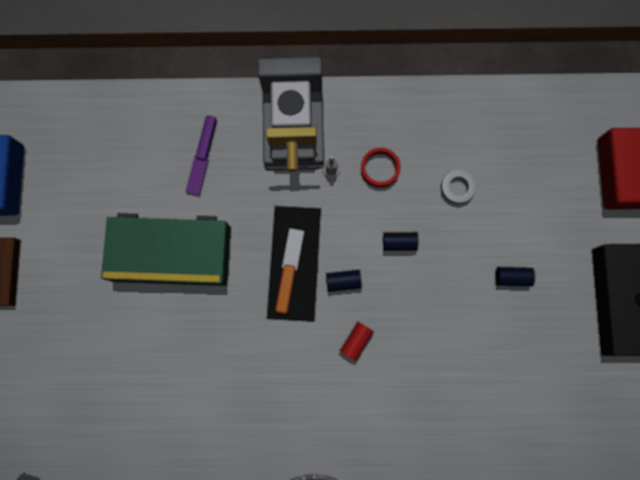

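View pics/side0.png

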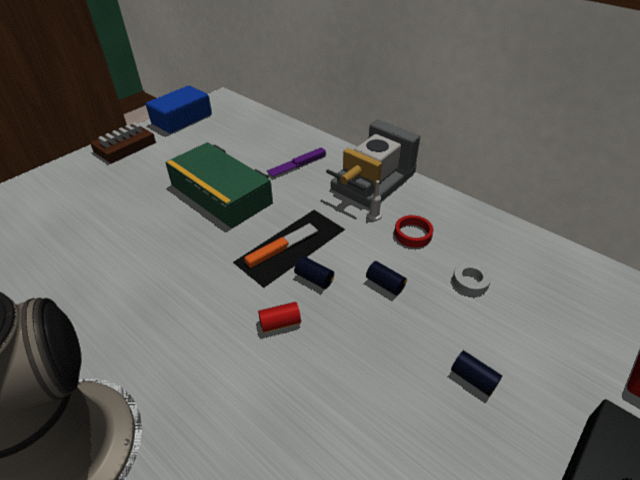

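```bash
python3 - <<'E'
from h import *
t=cam('top'); s=cam('side')
for d,n in((t,'top'),(s,'side')):
    h=cv2.cvtColor(d['image'],cv2.COLOR_RGB2HSV)
    C=cloud(d)
    hh,ss,vv=h[...,0].astype(int),h[...,1],h[...,2]
    masks={'blue':(hh>100)&(hh<130)&(ss>80)&(vv<90)&(C[...,0]<0.75),'orange':(hh>5)&(hh<16)&(ss>150)&(vv>90),'green':(hh>60)&(hh<90)&(ss>90),'yellow':(hh>18)&(hh<32)&(ss>120)&(vv>60),'black':(vv<30),'red':((hh<5)|(hh>175))&(ss>130)}
    for k,m in masks.items():
        nn,l,st,ce=cv2.connectedComponentsWithStats(m.astype(np.uint8))
        for i in range(1,nn):
            if st[i,4]<(5 if k=='yellow' else 60):continue
            P=C[l==i]; P=P[np.isfinite(P).all(1)]
            r=cv2.minAreaRect(np.argwhere(l==i)[:,::-1].astype(np.float32))
            print(n,k,ce[i].round(1),st[i,4],'med',np.median(P,0).round(3),'zmax',np.percentile(P[:,2],95).round(3),np.round(r[1],1),round(r[2],1))
im=t['image']
a=cv2.convertScaleAbs(im,alpha=2.5)
t['image']=a; save(t,'topc.png',(180,180,540,380),2.2)
s['image']=cv2.convertScaleAbs(s['image'],alpha=2.5); save(s,'sidec.png',(230,190,520,410),2.7)
E
```

```text
top blue [ 11.3 187.7] 957 med [0.689 0.621 0.044] zmax 0.068 [18.5 58.5] 6.8
top blue [400.1 241.5] 522 med [ 0.57  -0.179  0.036] zmax 0.041 [15. 32.] 90.0
top blue [515.1 276.4] 593 med [ 0.497 -0.407  0.036] zmax 0.041 [36.4 16.6] 2.5
top blue [343.4 280.5] 534 med [ 0.491 -0.062  0.036] zmax 0.041 [17.  32.1] 83.3
top orange [284.8 289. ] 522 med [0.477 0.056 0.019] zmax 0.023 [11.3 46.9] 10.6
top green [166.8 246. ] 6509 med [0.56  0.287 0.069] zmax 0.073 [123.8  63.8] 5.4
top yellow [291.  132.2] 474 med [0.781 0.039 0.104] zmax 0.108 [ 9.9 48.3] 87.4
top yellow [291.8 154.9] 285 med [0.74  0.038 0.083] zmax 0.088 [28. 11.] 90.0
top yellow [160.9 276.5] 819 med [0.499 0.296 0.07 ] zmax 0.074 [116.2   7.1] 2.0
top black [321.1  37.6] 7654 med [ 1.421 -0.027 -0.704] zmax -0.665 [ 13.2 639.2] 89.2
top black [292.1  81.7] 432 med [0.898 0.031 0.089] zmax 0.105 [16.  60.1] 88.1
top black [605.7 171.2] 658 med [ 0.714 -0.61   0.032] zmax 0.051 [72.5 10.6] 84.3
top black [ 15.4 173.7] 570 med [0.725 0.62  0.034] zmax 0.055 [11.7 72.7] 4.1
top black [277.8 162.3] 73 med [0.743 0.07  0
[... 2107 characters left out ...]
.191  0.029] zmax 0.037 [38.9 19.2] 26.6
side black [  5.3 316.9] 374 med [ 0.05  -0.028  0.294] zmax 0.297 [52. 14.] 90.0
side black [ 59.4 375.3] 4133 med [ 0.06  -0.059  0.219] zmax 0.27 [ 83.1 165. ] 15.0
side black [479.5 362.7] 66 med [ 0.508 -0.412  0.038] zmax 0.04 [39.9  2.2] 33.7
side black [473.2 377.5] 589 med [ 0.483 -0.415  0.029] zmax 0.036 [47.1 15.1] 31.6
side black [583.2 442.2] 749 med [ 0.486 -0.581  0.043] zmax 0.059 [14.2 90.4] 28.1
side red [413.2 230.8] 722 med [ 0.728 -0.149  0.019] zmax 0.025 [37.6 31.1] 8.1
side red [279.3 316. ] 835 med [ 0.367 -0.097  0.035] zmax 0.04 [21.1 40. ] 76.0
side red [634.9 379. ] 309 med [ 0.643 -0.613  0.022] zmax 0.045 [42. 12.] 90.0
```

View pics/topc.png

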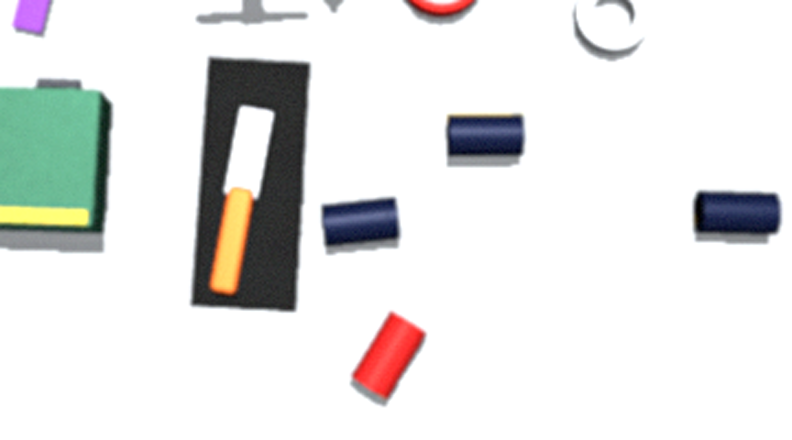

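View pics/sidec.png

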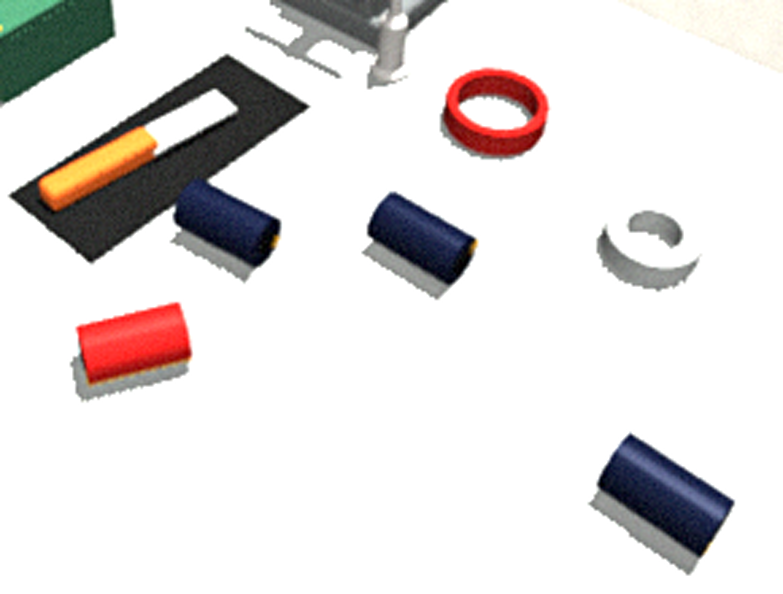

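```bash
python3 - <<'E'
from h import *
t=cam('top'); s=cam('side')
C=cloud(t); h=cv2.cvtColor(t['image'],cv2.COLOR_RGB2HSV); hh,ss,vv=[h[...,i].astype(int) for i in range(3)]
def rect(m,z,name):
    m=m.astype(np.uint8); n,l,st,c=cv2.connectedComponentsWithStats(m); i=1+np.argmax(st[1:,4])
    uv=np.argwhere(l==i)[:,::-1]; P=np.array([ray(t,u,v,z)[:2] for u,v in uv],np.float32)
    r=cv2.minAreaRect(P); print(name,np.round(r[0],4),np.round(r[1],4),round(r[2],2)); return r
X,Y,Z=C[...,0],C[...,1],C[...,2]
rect((Z>.064)&(Z<.078)&(Y>.1)&(Y<.5)&(X>.4)&(X<.66),.07,'case')
rect((hh>18)&(hh<32)&(ss>120)&(vv>60)&(Y>.15),.07,'stripe')
rect((abs(Z)<.05)&(vv<30)&(Y>-.03)&(Y<.12)&(X>.4)&(X<.65),.001,'mat')
rect((X>.4)&(X<.65)&(Y>-.03)&(Y<.12)&((vv>40)),.015,'blade')
rect((hh>5)&(hh<16)&(ss>150)&(vv>90),.021,'handle')
for c in [(400,242),(515,276),(343,280)]:
    m=np.zeros((480,640),bool); m[c[1]-20:c[1]+20,c[0]-26:c[0]+26]=1
    m&=(Z>.012)
    P=C[m]; z=Z[m]; top=P[z>.034]; 
    r=rect(m,.02,'roller%s'%(c,)); print('  cloud mean top',top.mean(0).round(4))
for d in(t,s): d['image']=cv2.convertScaleAbs(d['image'],alpha=3)
tiles=[]
for d,c in((s,(327,274)),(s,(403,282)),(s,(492,385)),(t,(343,281)),(t,(400,242)),(t,(515,276))):
    im=d['image'][c[1]-24:c[1]+24,c[0]-24:c[0]+24]; tiles.append(cv2.resize(im,(260,260),interpolation=cv2.INTER_NEAREST))
cv2.imwrite('pics/ends.png',np.vstack([np.hstack(tiles[:3]),np.hstack(tiles[3:])])[:,:,::-1])
E
```

```text
case [0.5589 0.2927] [0.2402 0.1339] 87.52
stripe [0.4994 0.2968] [0.2299 0.014 ] 87.51
mat [0.5341 0.039 ] [0.0941 0.2337] 86.3
blade [0.524  0.0442] [0.1483 0.2464] 89.63
handle [0.4783 0.0561] [0.023  0.0953] 79.42
roller(400, 242) [ 0.5754 -0.182 ] [0.0725 0.0397] 89.43
  cloud mean top [ 0.569  -0.1778  0.0661]
roller(515, 276) [ 0.5    -0.4133] [0.0792 0.0396] 87.57
  cloud mean top [ 0.4952 -0.3981  0.0794]
roller(343, 280) [ 0.4949 -0.0639] [0.0401 0.0721] 5.62
  cloud mean top [ 0.4924 -0.0632  0.057 ]
```

View pics/ends.png

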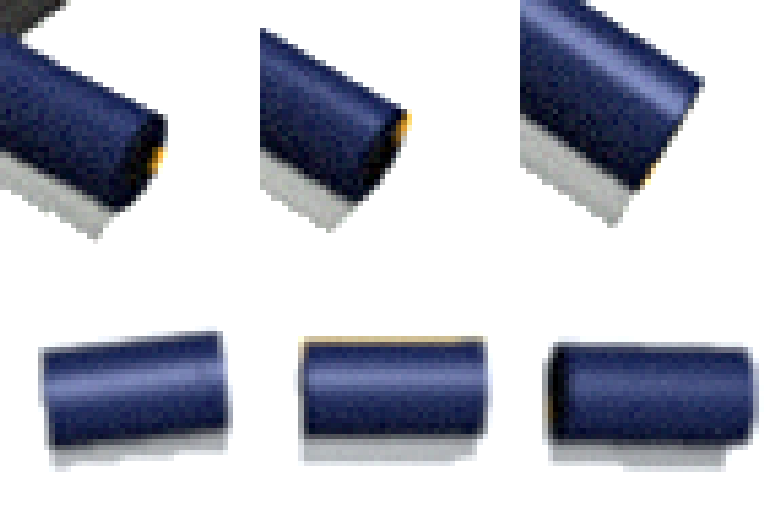

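```bash
cat >> h.py <<'E'
def go(pos,yaw_deg,tilt_deg=0,roll=180):
    """row to reach tool pose; tilt = pitch (fixed y' about tool y)"""
    o=robot.observe(); p=np.array(o['tool_pos']); R0=R.from_euler('xyz',o['tool_rot'])
    R1=R.from_euler('xyz',[np.pi,0,np.radians(yaw_deg)])*R.from_euler('y',tilt_deg,degrees=True)
    w=(R0.inv()*R1).as_rotvec()/(np.pi/2); t=R0.inv().apply(np.array(pos)-p)/.3
    print('t',round(o['time'],2),'at',p.round(4),'yaw',round(np.degrees(o['tool_rot'][2]),2),'F',np.round(o['contact_force'],1),'open',round(o['opening'],4))
    print('row',[float(x) for x in np.r_[w,t].round(3)],'rows~',max(np.linalg.norm(t)*6,np.linalg.norm(w)*90/8.59).round(1))
E
python3 - <<'E'
from h import *
go((.35,.27,.2),169.4)
t=cam('top'); s=cam('side')
for nm,d,win,c,a,sg in (('A',s,(322,262,336,285),(.4949,-.0639),95.62,-1),('B',s,(398,270,412,290),(.5754,-.182),89.4,-1),('C',s,(484,370,506,405),(.5,-.4133),87.6,-1),('Ct',t,(505-16,262,505,292),(.5,-.4133),87.6,1),('Bt',t,(380,225,392,255),(.5754,-.182),89.4,1)):
    im=d['image'][win[1]:win[3],win[0]:win[2]]; h=cv2.cvtColor(im,cv2.COLOR_RGB2HSV)
    m=(h[...,0]>10)&(h[...,0]<35)&(h[...,1]>90)&(h[...,2]>25); vv,uu=np.nonzero(m)
    if len(uu)==0: print(nm,'none');continue
    u,v=uu.mean()+win[0],vv.mean()+win[1]
    ax=np.array([np.cos(np.radians(a)),np.sin(np.radians(a)),0]); P0=np.array([*c,.02])+sg*.035*ax
    o=d['T'][:3,3]; w=d['T'][:3,:3]@np.array([(u-d['cx'])/d['f'],(v-d['cy'])/d['f'],1])
    p=o+w*((P0-o)@ax)/(w@ax); q=p-P0; side=np.array([ax[1],-ax[0],0])
    print(nm,len(uu),round(u,1),round(v,1),'x,z off mm',(q@side*1e3).round(1),(q[2]*1e3).round(1),'ang from up to +x',np.degrees(np.arctan2(q@side,q[2])).round())
E
```

```text
t 0.3 at [0.1459 0.5042 0.2265] yaw 163.86 F [ 0.5  0.6 -0.3] open 0.0919
row [-0.0, -0.0, -0.062, -0.871, -0.561, 0.089] rows~ 6.2
A 9 331.2 278.8 x,z off mm 12.3 -10.2 ang from up to +x 130.0
B 10 404.8 281.1 x,z off mm 15.2 2.2 ang from up to +x 82.0
C 3 491.0 392.7 x,z off mm -13.0 -3.2 ang from up to +x -104.0
Ct 1 496.0 280.0 x,z off mm -7.7 -17.1 ang from up to +x -156.0
Bt none
```

Possible confusions (top view): the blade could be the orange-handled one at (285,289) or the purple one at (202,155), so I take orange. The rollers could be dark blue at (343,280), (400,242) and (515,276) or red at (356,341), so I take the three blue ones. The enlarged crop topc.png confirms this: orange handle with steel blade on the mat, and three dark blue cylinders. Yellow ticks put the lines at about +120°, +82° and −145° from up.

Emit:
arm_command --motion '[[[0,0,-0.062,-0.87,-0.56,0.09,0.2],[0,0,-0.062,-0.87,-0.56,0.09,0.2],[0,0,-0.062,-0.87,-0.56,0.09,0.2],[0,0,-0.062,-0.87,-0.56,0.09,0.2],[0,0,-0.062,-0.87,-0.56,0.09,0.2],[0,0,-0.062,-0.87,-0.56,0.09,0.2],[0,0,-0.062,-0.87,-0.56,0.09,0.2]]]' --grip_force 60

```text
time: 1.1
tool_pos: [0.3524, 0.2672, 0.1995]
tool_rot: [-3.141, 0.001, 2.953]
contact_force: [-0.4, 0.8, -0.1]
opening: 0.0554
```

```bash
python3 -c "
from h import *
go((.508,.0506,.06),169.4)"
```

```text
t 1.1 at [0.3524 0.2672 0.1995] yaw 169.17 F [-0.4  0.8 -0.1] open 0.0554
row [-0.0, 0.001, -0.003, -0.645, -0.611, 0.466] rows~ 6.0
```

Emit:
arm_command --motion '[[[0,0,-0.003,-0.645,-0.611,0.466,0.2],[0,0,-0.003,-0.645,-0.611,0.466,0.2],[0,0,-0.003,-0.645,-0.611,0.466,0.2],[0,0,-0.003,-0.645,-0.611,0.466,0.2],[0,0,-0.003,-0.645,-0.611,0.466,0.2],[0,0,-0.003,-0.645,-0.611,0.466,0.2],[0,0,-0.003,-0.645,-0.611,0.466,0.2],[0,0,-0.003,-0.645,-0.611,0.466,0.2]]]'

```text
time: 1.9
tool_pos: [0.5064, 0.0545, 0.0591]
tool_rot: [3.141, -0.002, 2.96]
contact_force: [-0.2, 0.1, 0.1]
opening: 0.0551
```

```bash
python3 -c "
from h import *
go((.508,.0506,.004),169.4)
for n,c in (('top',(220,200,380,340)),('side',(180,160,380,330))):
  d=cam(n); save(d,n+'1.png',c,3)"
```

```text
t 1.9 at [0.5064 0.0545 0.0591] yaw 169.59 F [-0.2  0.1  0.1] open 0.0551
row [0.0, -0.001, 0.002, -0.008, -0.012, 0.184] rows~ 1.1
```

View pics/side1.png

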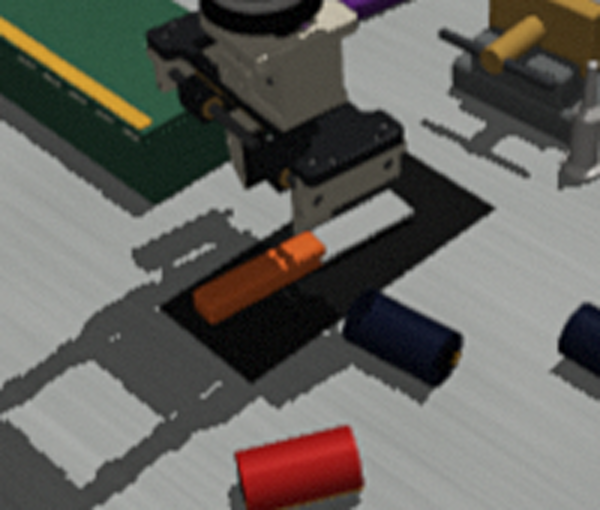

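The hand is above the handle with its fingers on either side, and the blade has not moved. Lowering and gripping.

Emit:
arm_command --motion '[[[0,-0.001,0.002,-0.008,-0.012,0.184,0.2],[0,-0.001,0.002,-0.008,-0.012,0.184,0.2],[0,-0.001,0.002,-0.008,-0.012,0.184,0.2],[0,-0.001,0.002,-0.008,-0.012,0.184,-1],[0,-0.001,0.002,-0.008,-0.012,0.184,-1],[0,-0.001,0.002,-0.008,-0.012,0.184,-1],[0,-0.001,0.002,-0.008,-0.012,0.184,-1],[0,-0.001,0.002,-0.008,-0.012,0.184,-1]]]'

```text
time: 2.8
tool_pos: [0.5087, 0.0507, 0.0054]
tool_rot: [3.141, 0.003, 2.959]
contact_force: [-0.8, 0.3, 5.4]
opening: 0.0232
```

```bash
python3 -c "
from h import *
go((.45,.15,.13),175)
d=cam('side'); save(d,'side2.png',(180,160,380,330),3)"
```

```text
t 2.8 at [0.5087 0.0507 0.0054] yaw 169.53 F [-0.8  0.3  5.4] open 0.0232
row [0.0, 0.002, -0.061, 0.251, 0.29, -0.416] rows~ 3.4
```

View pics/side2.png

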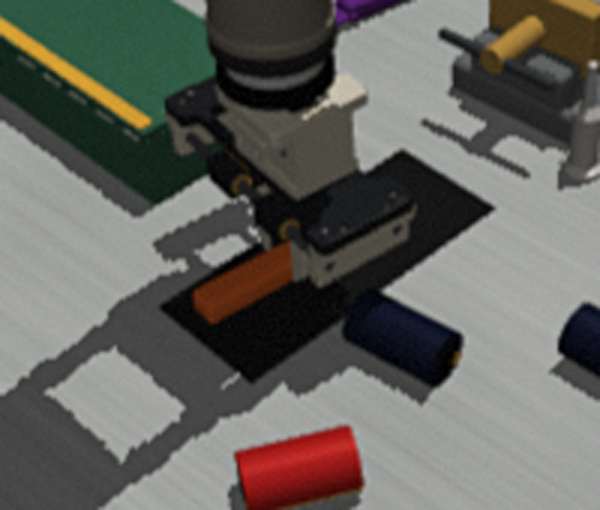

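```bash
python3 -c "
from h import *
go((.3727,.3024,.13),177.52)"
```

```text
t 2.85 at [0.5087 0.0507 0.0054] yaw 169.52 F [-1.2 -0.7  6.4] open 0.0233
row [0.0, 0.002, -0.089, 0.597, 0.743, -0.417] rows~ 6.2
```

Emit:
arm_command --motion '[[[0,0.002,0,0,0,-0.15,-1],[0,0.002,0,0.05,0.05,-0.3,-1],[0,0.002,-0.089,0.597,0.743,-0.417,-1],[0,0.002,-0.089,0.597,0.743,-0.417,-1],[0,0.002,-0.089,0.597,0.743,-0.417,-1],[0,0.002,-0.089,0.597,0.743,-0.417,-1],[0,0.002,-0.089,0.597,0.743,-0.417,-1],[0,0.002,-0.089,0.597,0.743,-0.417,-1]]]'

```text
time: 3.65
tool_pos: [0.3703, 0.3056, 0.1301]
tool_rot: [3.14, -0.002, 3.102]
contact_force: [-0.2, -0.3, -0.2]
opening: 0.0237
```

```bash
python3 -c "
from h import *
go((.3727,.3024,.0505),177.52)"
```

```text
t 3.65 at [0.3703 0.3056 0.1301] yaw 177.72 F [-0.2 -0.3 -0.2] open 0.0237
row [0.001, -0.001, 0.002, -0.009, -0.011, 0.265] rows~ 1.6
```

Emit:
arm_command --motion '[[[0.001,-0.001,0.002,-0.009,-0.011,0.265,-1],[0.001,-0.001,0.002,-0.009,-0.011,0.265,-1],[0.001,-0.001,0.002,-0.009,-0.011,0.265,-1],[0.001,-0.001,0.002,-0.009,-0.011,0.265,-1]]]'

```text
time: 4.05
tool_pos: [0.375, 0.299, 0.0503]
tool_rot: [-3.14, -0.001, 3.095]
contact_force: [-0.4, -0.1, -1.1]
opening: 0.0232
```

```bash
python3 - <<'E'
from h import *
go((.3727,.3024,.0505),177.52)
t=cam('top'); s=cam('side')
save(t,'top3.png',(80,190,260,350),3.5); save(s,'side3.png',(110,120,310,290),3.5)
C=cloud(t)
d=s
# predicted tip
for n,d in(('t',t),('s',s)):
    o=robot.observe()['tool_pos']; tip=np.array([o[0]+.095*.99906,o[1]-.095*.0433,o[2]+.0056]); print(n,proj(d,tip), 'blade base',proj(d,tip-np.array([.075,-.003,0])))
    h=cv2.cvtColor(d['image'],cv2.COLOR_RGB2HSV); m=(h[...,1]<60)&(h[...,2]>70)
for r in range(3): pass
E
```

```text
t 4.05 at [0.375  0.299  0.0503] yaw 177.34 F [-0.4 -0.1 -1.1] open 0.0232
row [-0.001, -0.001, -0.002, 0.008, 0.011, -0.001] rows~ 0.1
t (np.float64(162.72845227120754), np.float64(291.63503582771534)) blade base (np.float64(159.77205726269727), np.float64(329.9788644402578))
s (np.float64(187.17365475353841), np.float64(190.35122285631667)) blade base (np.float64(158.16570173465755), np.float64(205.73595671976096))
```

View pics/top3.png

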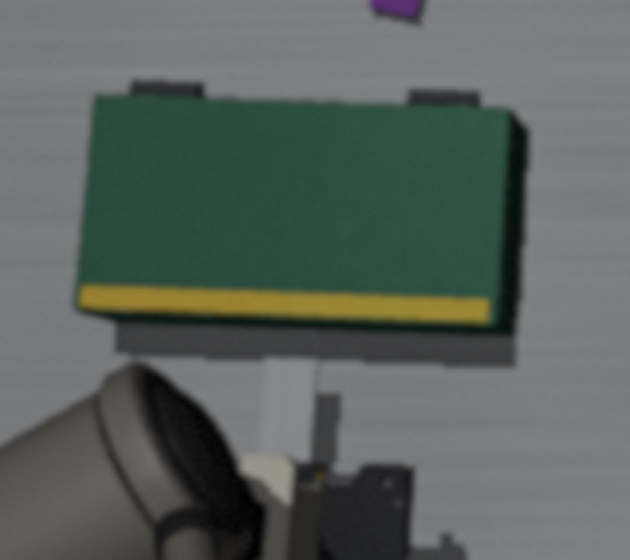

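View pics/side3.png

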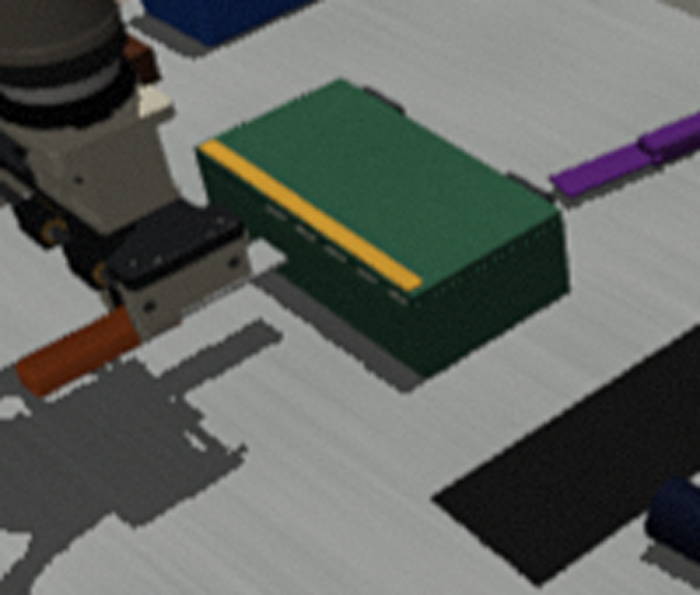

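Top view: the blade tip is at crop (290,357), square to the case front, and it matches the prediction. The side view shows it level with the slot. Pushing in about 20 mm past the front face first.

```bash
python3 -c "
from h import *
go((.420,.3003,.0503),177.52)
go((.4396,.2995,.0503),177.52)"
```

```text
t 4.15 at [0.3761 0.2996 0.0515] yaw 177.33 F [ 0.2  0.1 -0.7] open 0.0233
row [-0.0, 0.001, -0.002, -0.146, 0.009, 0.004] rows~ 0.9
t 4.15 at [0.3761 0.2996 0.0515] yaw 177.33 F [ 0.2  0.1 -0.7] open 0.0233
row [-0.0, 0.001, -0.002, -0.211, 0.01, 0.005] rows~ 1.3
```

Emit:
arm_command --motion '[[[0,0,-0.002,-0.06,0.005,0.002,-1],[0,0,-0.002,-0.11,0.008,0.002,-1],[0,0,-0.002,-0.146,0.009,0.002,-1],[0,0,-0.002,-0.146,0.009,0.002,-1]]]'

```text
time: 4.55
tool_pos: [0.4208, 0.3, 0.0507]
tool_rot: [3.141, 0.003, 3.097]
contact_force: [-0.3, 0.5, -2.2]
opening: 0.0234
```

```bash
python3 -c "
from h import *
go((.4396,.2995,.0505),177.52)
d=cam('side'); save(d,'side4.png',(110,120,310,290),3.5)"
```

```text
t 4.55 at [0.4208 0.3    0.0507] yaw 177.47 F [-0.3  0.5 -2.2] open 0.0234
row [0.0, 0.002, -0.001, -0.063, 0.001, 0.001] rows~ 0.4
```

View pics/side4.png

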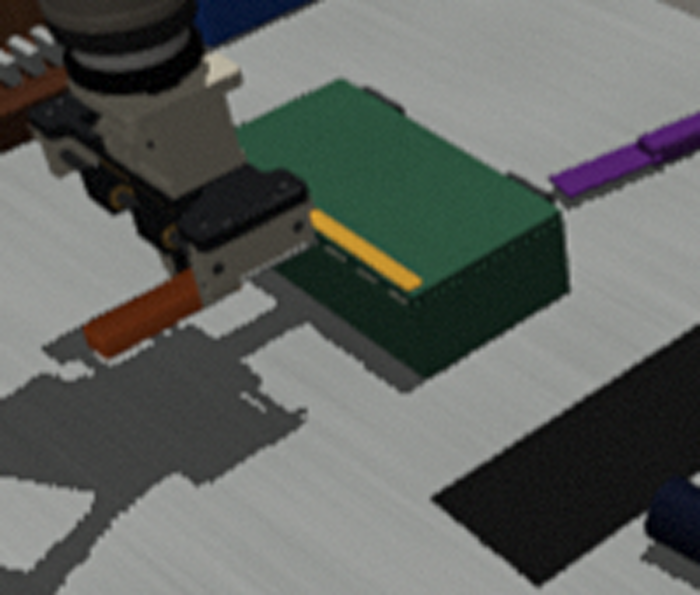

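Emit:
arm_command --motion '[[[0,0,-0.001,-0.03,0.001,0.0,-1],[0,0,-0.001,-0.063,0.001,0.0,-1],[0,0,-0.001,-0.063,0.001,0.0,-1],[0,0,-0.001,-0.063,0.001,-0.04,-1],[0,0,-0.001,-0.063,0.001,-0.08,-1],[0,0,-0.001,-0.063,0.001,-0.12,-1],[0,0,-0.001,-0.063,0.001,-0.12,-1]]]'

```text
time: 5.3
tool_pos: [0.4381, 0.2998, 0.0875]
tool_rot: [-3.141, 0.002, 3.1]
contact_force: [-0.7, -0.7, -2.4]
opening: 0.0238
```

```bash
python3 -c "
from h import *
go((.4396,.2995,.14),177.52)
d=cam('side'); save(d,'side5.png',(110,80,310,290),2.8)"
```

```text
t 5.3 at [0.4381 0.2998 0.0875] yaw 177.63 F [-0.7 -0.7 -2.4] open 0.0238
row [-0.0, 0.001, 0.001, -0.006, -0.001, -0.175] rows~ 1.1
```

View pics/side5.png

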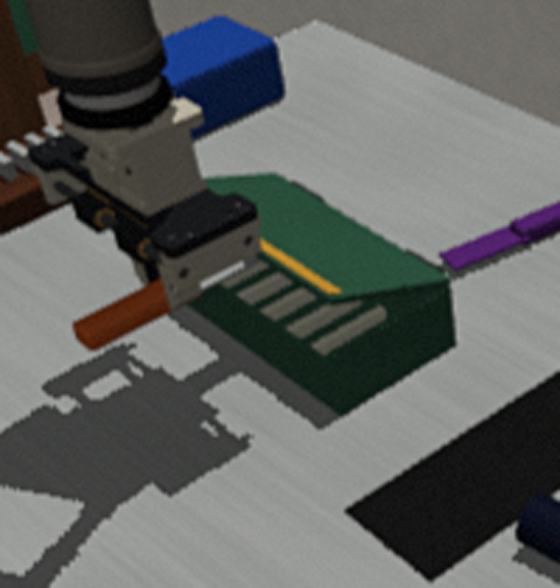

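The cover is up about 20° on the blade, and the cradles are visible. Continuing up, then forward.

Emit:
arm_command --motion '[[[0,0,0,0,0,-0.06,-1],[0,0,0,0,0,-0.12,-1],[0,0,0,0,0,-0.175,-1],[0,0,0,-0.06,0,-0.19,-1],[0,0,0,-0.12,0,-0.19,-1],[0,0,0,-0.18,0,-0.19,-1],[0,0,0,-0.24,0,-0.19,-1],[0,0,0,-0.28,0,-0.19,-1]]]'

```text
time: 6.15
tool_pos: [0.5221, 0.296, 0.1424]
tool_rot: [-3.14, -0.0, 3.1]
contact_force: [-3.0, 0.3, -0.6]
opening: 0.0232
```

```bash
python3 -c "
from h import *
go((.540,.2952,.145),177.52)
d=cam('side'); save(d,'side6.png',(110,50,310,260),2.8)"
```

```text
t 6.15 at [0.5221 0.296  0.1424] yaw 177.63 F [-3.   0.3 -0.6] open 0.0232
row [-0.001, -0.0, 0.001, -0.06, -0.0, -0.009] rows~ 0.4
```

View pics/side6.png

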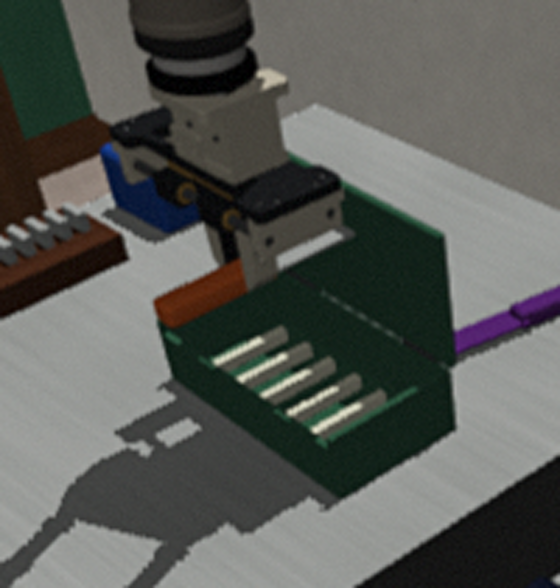

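Emit:
arm_command --motion '[[[0,0,0,-0.04,0,0,-1],[0,0,0,-0.07,0,0,-1],[0,0,0,-0.07,0,0,-1],[0,0,0,0,0,0,-1],[0,0,0,0.1,0,-0.1,-1],[0,0,0,0.2,0,-0.2,-1],[0,0,0,0.2,0,-0.2,-1]]]'

```text
time: 6.9
tool_pos: [0.4603, 0.2998, 0.2069]
tool_rot: [3.14, 0.006, 3.102]
contact_force: [-0.1, -0.1, -1.5]
opening: 0.0234
```

```bash
python3 - <<'E'
from h import *
# place blade along mat: mat centre (.534,.039), yaw -3.7; origin at centre-ish: grip 20mm behind
go((.512,.0405,.15),176.3)
d=cam('side'); save(d,'side7.png',(110,50,310,260),2.8)
E
```

```text
t 6.9 at [0.4603 0.2998 0.2069] yaw 177.75 F [-0.1 -0.1 -1.5] open 0.0234
row [0.001, 0.004, 0.016, -0.205, -0.857, 0.189] rows~ 5.4
```

View pics/side7.png

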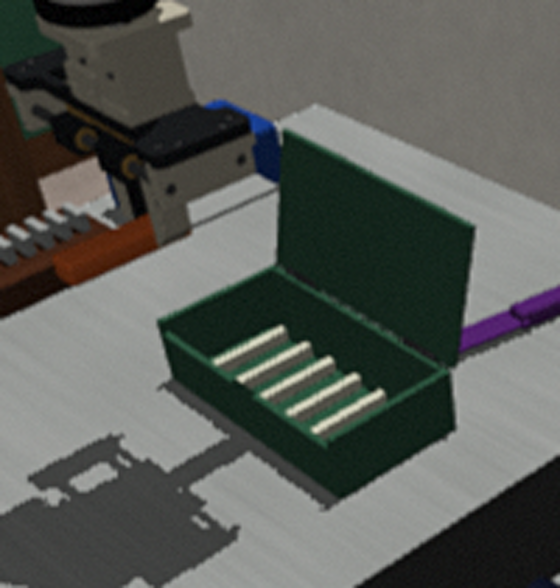

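Emit:
arm_command --motion '[[[0,0.004,0.016,-0.205,-0.857,0.189,-1],[0,0.004,0.016,-0.205,-0.857,0.189,-1],[0,0.004,0.016,-0.205,-0.857,0.189,-1],[0,0.004,0.016,-0.205,-0.857,0.189,-1],[0,0.004,0.016,-0.205,-0.857,0.189,-1],[0,0.004,0.016,-0.205,-0.857,0.189,-1],[0,0.004,0.016,-0.205,-0.857,0.189,-1]]]'

```text
time: 7.65
tool_pos: [0.5128, 0.0357, 0.1442]
tool_rot: [-3.139, -0.008, 3.07]
contact_force: [-0.8, 0.7, -0.7]
opening: 0.0233
```

```bash
python3 - <<'E'
from h import *
go((.512,.0405,.0056),176.3)
d=cam('top'); save(d,'top8.png',(80,140,340,340),3)
E
```

```text
t 7.65 at [0.5128 0.0357 0.1442] yaw 175.92 F [-0.8  0.7 -0.7] open 0.0233
row [-0.001, -0.005, -0.004, -0.0, 0.017, 0.462] rows~ 2.8
```

View pics/top8.png

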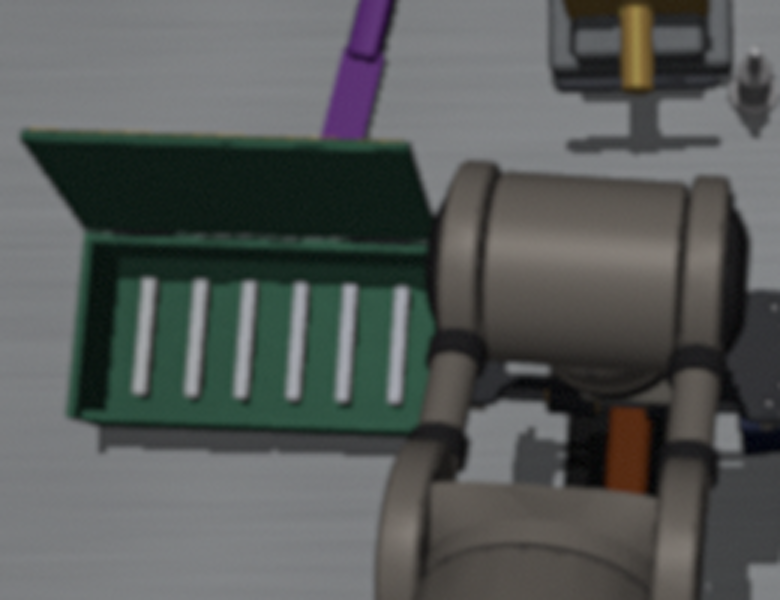

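Emit:
arm_command --motion '[[[0,-0.005,-0.004,0,0.017,0.15,-1],[0,-0.005,-0.004,0,0.017,0.3,-1],[0,-0.005,-0.004,0,0.017,0.4,-1],[0,-0.005,-0.004,0,0.017,0.45,-1],[0,-0.005,-0.004,0,0.017,0.462,-1],[0,-0.005,-0.004,0,0.017,0.462,0.2],[0,-0.005,-0.004,0,0.017,0.462,0.2],[0,-0.005,-0.004,0,0.017,0.462,0.2]]]'

```text
time: 8.5
tool_pos: [0.513, 0.0441, 0.0088]
tool_rot: [-3.14, 0.004, 3.082]
contact_force: [0.3, -0.1, 0.6]
opening: 0.0425
```

```bash
python3 - <<'E'
from h import *
go((.512,.0405,.18),176.3)
E
```

```text
t 8.5 at [0.513  0.0441 0.0088] yaw 176.57 F [ 0.3 -0.1  0.6] open 0.0425
row [-0.001, 0.003, 0.003, 0.0, -0.013, -0.571] rows~ 3.4
```

Emit:
arm_command --motion '[[[0,0,0,0,0,-0.15,0.5],[0,0,0,0,0,-0.3,0.5],[0,0,0,0,0,-0.4,0.5],[0,0,0.3,0,-0.35,-0.4,0.2],[0,0,0.6,0,-0.35,-0.4,0.2],[0,0,0.89,0,-0.35,-0.4,0.2],[0,0,0.89,0,-0.35,-0.4,0.2],[0,0,0.89,0,-0.35,-0.4,0.2]]]'

```text
time: 9.3
tool_pos: [0.5057, -0.0615, 0.1288]
tool_rot: [3.14, 0.004, 2.323]
contact_force: [0.2, 1.1, 1.0]
opening: 0.0553
```

```bash
python3 - <<'E'
from h import *
go((.4949,-.0639,.10),95.6)
E
```

```text
t 9.3 at [ 0.5057 -0.0615  0.1288] yaw 133.13 F [0.2 1.1 1. ] open 0.0553
row [0.002, 0.002, 0.417, 0.019, -0.032, 0.096] rows~ 4.4
```

Emit:
arm_command --motion '[[[0,0.002,0.417,0.019,-0.032,0.096,0.2],[0,0.002,0.417,0.019,-0.032,0.096,0.2],[0,0.002,0.417,0.019,-0.032,0.096,0.2],[0,0.002,0.417,0.019,-0.032,0.096,0.2],[0,0.002,0.417,0.019,-0.032,0.096,0.2],[0,0.002,0.417,0.019,-0.032,0.096,0.2]]]'

```text
time: 9.9
tool_pos: [0.495, -0.0634, 0.0998]
tool_rot: [3.139, -0.0, 1.676]
contact_force: [-0.3, 0.0, 0.7]
opening: 0.055
```

```bash
python3 - <<'E'
from h import *
t=cam('top')
C=cloud(t); 
save(t,'top9.png',(220,170,460,380),3)
go((.4949,-.0639,.009),95.6)
E
```

```text
t 9.95 at [ 0.495  -0.0633  0.0997] yaw 96.12 F [-0.4 -0.4 -0.4] open 0.0548
row [0.001, -0.0, 0.006, -0.002, -0.001, 0.302] rows~ 1.8
```

View pics/top9.png

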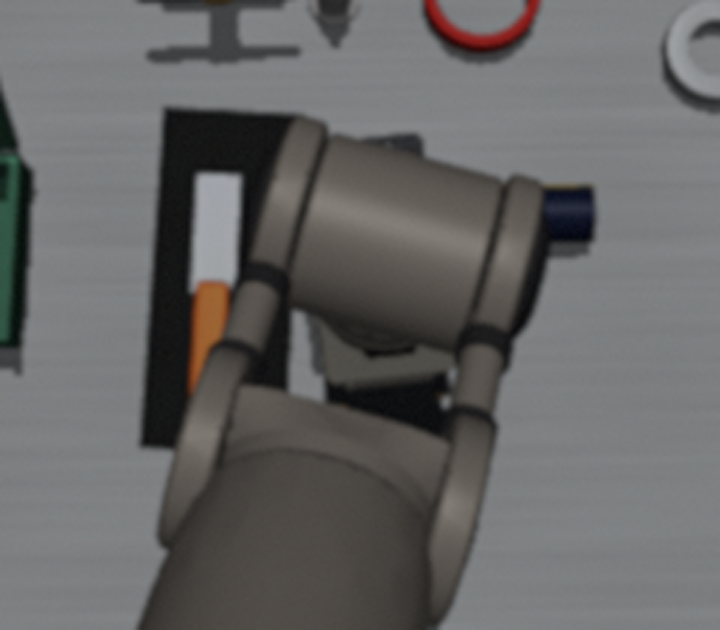

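Emit:
arm_command --motion '[[[0,0,0.006,-0.002,-0.001,0.15,0.2],[0,0,0.006,-0.002,-0.001,0.28,0.2],[0,0,0.006,-0.002,-0.001,0.302,0.2],[0,0,0.006,-0.002,-0.001,0.302,0],[0,0,0.006,-0.002,-0.001,0.302,-0.06],[0,0,0.006,-0.002,-0.001,0.302,-0.06],[0,0,0.006,-0.002,-0.001,0.302,-0.06]]]' --grip_force 10

```text
time: 10.65
tool_pos: [0.4954, -0.064, 0.0097]
tool_rot: [3.139, -0.0, 1.667]
contact_force: [0.4, 0.4, 0.3]
opening: 0.0431
```

Emit:
arm_command --motion '[[[0,0,0,0,-0.02,0,-0.06],[0,0,0,0,-0.045,0,-0.06],[0,0,0,0,-0.07,0,-0.06],[0,0,0,0,-0.095,0,-0.06],[0,0,0,0,-0.12,0,-0.06],[0,0,0,0,-0.135,0,-0.06],[0,0,0,0,-0.145,0,-0.06],[0,0,0,0,-0.145,0,-0.06]]]'

```text
time: 11.45
tool_pos: [0.4507, -0.0679, 0.0082]
tool_rot: [-3.142, -0.001, 1.667]
contact_force: [-0.2, 0.2, -0.6]
opening: 0.0428
```

```bash
python3 - <<'E'
from h import *
t=cam('side')
t['image']=cv2.convertScaleAbs(t['image'],alpha=2)
save(t,'side10.png',(200,180,400,350),3.5)
go((.4949,-.0639,.009),95.6)
E
```

```text
t 11.5 at [ 0.4511 -0.068   0.0083] yaw 95.49 F [-0.5 -0.1 -1. ] open 0.0432
row [0.0, -0.001, -0.001, -0.0, 0.147, -0.002] rows~ 0.9
```

View pics/side10.png

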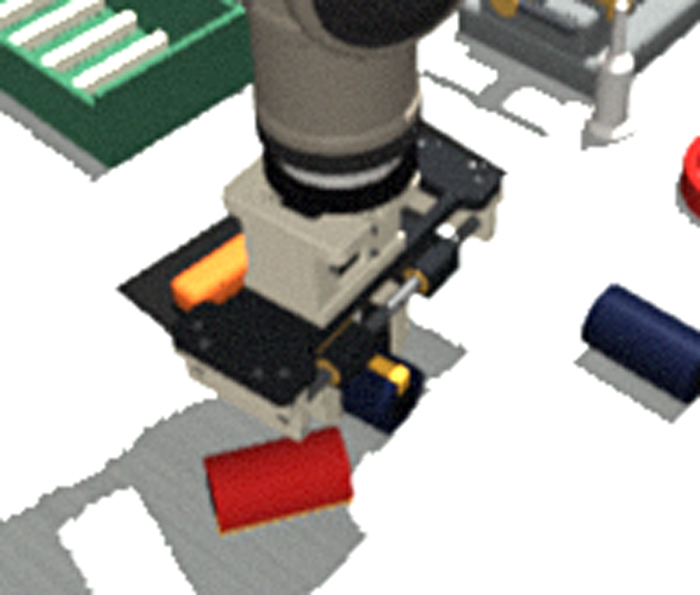

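The line is now on top, near (314,287) in the side picture. Measuring its offset from the roller's axis.

```bash
cat >> h.py <<'E'
def line(d,win,c,a):
    """yellow pixels in win -> points on cylinder (centre c xy, axis angle a deg, r 20mm at z 20mm); angle from up toward +side"""
    im=d['image'][win[1]:win[3],win[0]:win[2]]; h=cv2.cvtColor(im,cv2.COLOR_RGB2HSV)
    m=(h[...,0]>12)&(h[...,0]<35)&(h[...,1]>110)&(h[...,2]>35); vv,uu=np.nonzero(m)
    ax=np.array([np.cos(np.radians(a)),np.sin(np.radians(a)),0]); sd=np.array([ax[1],-ax[0],0]); c=np.array([*c,.02])
    o=d['T'][:3,3]; out=[]
    for u,v in zip(uu+win[0],vv+win[1]):
        w=d['T'][:3,:3]@np.array([(u-d['cx'])/d['f'],(v-d['cy'])/d['f'],1]); w/=np.linalg.norm(w)
        q=o-c; qs=np.array([q@sd,q[2]]); ws=np.array([w@sd,w[2]])
        A=ws@ws;B=qs@ws;D=B*B-A*(qs@qs-.0004)
        if D<0: continue
        t=(-B-np.sqrt(D))/A; p=q+t*w
        if abs(p@ax)<.0345: out.append([np.degrees(np.arctan2(p@sd,p[2])),p@ax*1e3])
    out=np.array(out); print('line n',len(out), out.mean(0).round(1) if len(out) else '', np.percentile(out[:,0],[5,50,95]).round(1) if len(out) else '')
    return out
E
python3 - <<'E'
from h import *
t=cam('side')
for x in (.449,.451,.453): line(t,(300,275,330,305),(x,-.0682),95.6)
E
```

```text
line n 51 [  5.7 -24.9] [-9.8  4.9 23.3]
line n 51 [ -1.  -24.7] [-14.9  -1.4  14.8]
line n 52 [ -6.6 -24.7] [-19.8  -7.    8. ]
```

Emit:
arm_command --motion '[[[0,0,0,0,0,0,-1],[0,0,0,0,0,0,-1],[0,0,0,0,0,0,-1],[0,0,0,0,0,0,-1]]]' --grip_force 35

```text
time: 11.95
tool_pos: [0.4512, -0.0679, 0.0082]
tool_rot: [3.141, -0.001, 1.667]
contact_force: [-0.5, -0.3, 0.3]
opening: 0.0394
```

```bash
python3 - <<'E'
from h import *
t=cam('side')
line(t,(300,275,330,305),robot.observe()['tool_pos'][:2],95.6)
t=cam('top'); h=cv2.cvtColor(t['image'],cv2.COLOR_RGB2HSV)
m=(h[...,1]<60)&(h[...,2]>95); m[:230]=0; m[280:]=0; m[:,:112]=0; m[:,225:]=0
n,l,st,ce=cv2.connectedComponentsWithStats(m.astype(np.uint8))
for i in range(1,n):
    if st[i,4]<40: continue
    P=np.array([ray(t,u,v,.018)[:2] for v,u in np.argwhere(l==i)],np.float32); r=cv2.minAreaRect(P); print(ce[i].round(1),np.round(r[0],4),np.round(r[1],4),round(r[2],1), P.mean(0).round(4))
go((.46,.0,.15),177.52)
E
```

```text
line n 48 [  8.9 -24.6] [-6.8  7.9 27.1]
[127.2 251.7] [0.5583 0.3831] [0.0112 0.0818] 87.4 [0.5577 0.3831]
[144.5 252.2] [0.556  0.3471] [0.0113 0.0818] 87.5 [0.5564 0.3471]
[160.8 253.1] [0.5546 0.3132] [0.0112 0.0797] 87.4 [0.5542 0.3132]
[178.2 253.1] [0.5532 0.2772] [0.0113 0.0816] 87.6 [0.5538 0.2771]
[194.6 254.1] [0.5518 0.243 ] [0.0115 0.0796] 87.6 [0.5515 0.2431]
[212.  254.6] [0.5504 0.207 ] [0.0116 0.0815] 87.5 [0.5501 0.207 ]
t 12.05 at [ 0.4512 -0.0679  0.0082] yaw 95.51 F [ 0.2 -0.3 -0.4] open 0.0397
row [0.001, -0.0, -0.911, 0.223, 0.051, -0.472] rows~ 9.5
```

Emit:
arm_command --motion '[[[0,0,0,0,0,-0.1,-1],[0,0,0,0,0,-0.25,-1],[0,0,0,0,0,-0.42,-1],[0,0,-0.911,0.5,0.15,-0.45,-1],[0,0,-0.911,0.5,0.15,-0.45,-1],[0,0,-0.911,0.5,0.15,-0.45,-1],[0,0,-0.911,0.5,0.15,-0.45,-1],[0,0,-0.911,0.5,0.15,-0.45,-1]]]'

```text
time: 12.85
tool_pos: [0.481, 0.0878, 0.1428]
tool_rot: [3.141, -0.002, 2.427]
contact_force: [-0.6, -0.5, -5.1]
opening: 0.0393
```

```bash
python3 - <<'E'
from h import *
go((.5515,.2251,.14),177.52)
E
```

```text
t 12.85 at [0.481  0.0878 0.1428] yaw 139.04 F [-0.6 -0.5 -5.1] open 0.0393
row [0.001, -0.001, -0.428, 0.122, 0.5, 0.01] rows~ 4.5
```

Emit:
arm_command --motion '[[[0.001,-0.001,-0.428,0.122,0.5,0.01,-1],[0.001,-0.001,-0.428,0.122,0.5,0.01,-1],[0.001,-0.001,-0.428,0.122,0.5,0.01,-1],[0.001,-0.001,-0.428,0.122,0.5,0.01,-1],[0.001,-0.001,-0.428,0.122,0.5,0.01,-1],[0.001,-0.001,-0.428,0.122,0.5,0.01,-1],[0.001,-0.001,-0.428,0.122,0.5,0.01,-1]]]'

```text
time: 13.55
tool_pos: [0.553, 0.2219, 0.1398]
tool_rot: [-3.14, -0.0, 3.087]
contact_force: [0.1, -0.6, -5.4]
opening: 0.0393
```

```bash
python3 - <<'E'
from h import *
go((.5515,.2251,.0215),177.52)
t=cam('side'); t['image']=cv2.convertScaleAbs(t['image'],alpha=2); save(t,'side11.png',(130,90,350,270),3.2)
E
```

```text
t 13.55 at [0.553  0.2219 0.1398] yaw 176.86 F [ 0.1 -0.6 -5.4] open 0.0393
row [-0.001, -0.0, -0.007, 0.005, 0.011, 0.394] rows~ 2.4
```

View pics/side11.png

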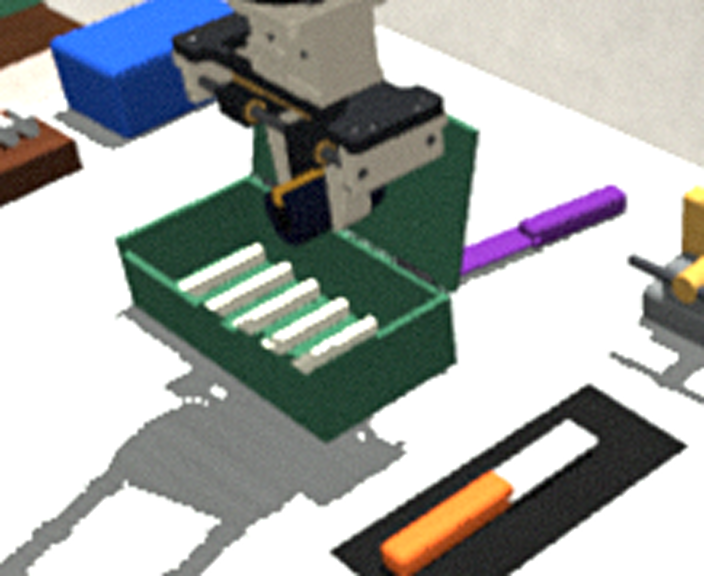

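Emit:
arm_command --motion '[[[0,0,-0.007,0.005,0.011,0.1,-1],[0,0,-0.007,0.005,0.011,0.22,-1],[0,0,-0.007,0.005,0.011,0.3,-1],[0,0,-0.007,0.005,0.011,0.36,-1],[0,0,-0.007,0.005,0.011,0.385,-1],[0,0,-0.007,0.005,0.011,0.39,-1],[0,0,-0.007,0.005,0.011,0.39,-1]]]'

```text
time: 14.3
tool_pos: [0.5529, 0.2254, 0.0244]
tool_rot: [-3.141, 0.002, 3.099]
contact_force: [0.2, -0.5, -4.9]
opening: 0.0394
```

```bash
python3 - <<'E'
from h import *
go((.5515,.2251,.020),177.52)
E
```

```text
t 14.3 at [0.5529 0.2254 0.0244] yaw 177.58 F [ 0.2 -0.5 -4.9] open 0.0394
row [-0.0, 0.001, 0.001, 0.005, -0.001, 0.015] rows~ 0.1
```

Emit:
arm_command --motion '[[[0,0,0,0.005,0,0.006,-1],[0,0,0,0.005,0,0.012,-1],[0,0,0,0.005,0,0.012,-1]]]'

```text
time: 14.6
tool_pos: [0.5515, 0.2253, 0.0215]
tool_rot: [-3.141, 0.003, 3.1]
contact_force: [-1.9, -2.0, 3.5]
opening: 0.0392
```

```bash
python3 - <<'E'
from h import *
go((.5515,.2251,.020),177.52)
E
```

```text
t 14.6 at [0.5515 0.2253 0.0215] yaw 177.63 F [-1.9 -2.   3.5] open 0.0392
row [-0.0, 0.002, 0.001, 0.0, -0.001, 0.005] rows~ 0.0
```

Contact: the roller is seated. Releasing and lifting.

Emit:
arm_command --motion '[[[0,0,0,0,0,0,-0.08],[0,0,0,0,0,0,-0.04],[0,0,0,0,0,0,-0.02],[0,0,0,0,0,-0.05,-0.02],[0,0,0,0,0,-0.15,-0.02],[0,0,0,0,0,-0.3,-0.02],[0,0,0,0,0,-0.45,0.2],[0,0,0,0,0,-0.45,0.2]]]' --grip_force 10

```text
time: 15.4
tool_pos: [0.5543, 0.2269, 0.1621]
tool_rot: [3.138, 0.014, 3.1]
contact_force: [-0.1, -0.1, 0.8]
opening: 0.0541
```

```bash
python3 - <<'E'
from h import *
s=cam('side'); s['image']=cv2.convertScaleAbs(s['image'],alpha=2); save(s,'side12.png',(130,90,350,270),3.2)
go((.54,-.07,.15),90)
E
```

```text
t 15.45 at [0.5526 0.2264 0.1587] yaw 177.63 F [-0.4 -0.2 -0.8] open 0.0547
row [0.005, 0.003, 0.974, 0.002, -0.989, 0.027] rows~ 10.2
```

View pics/side12.png

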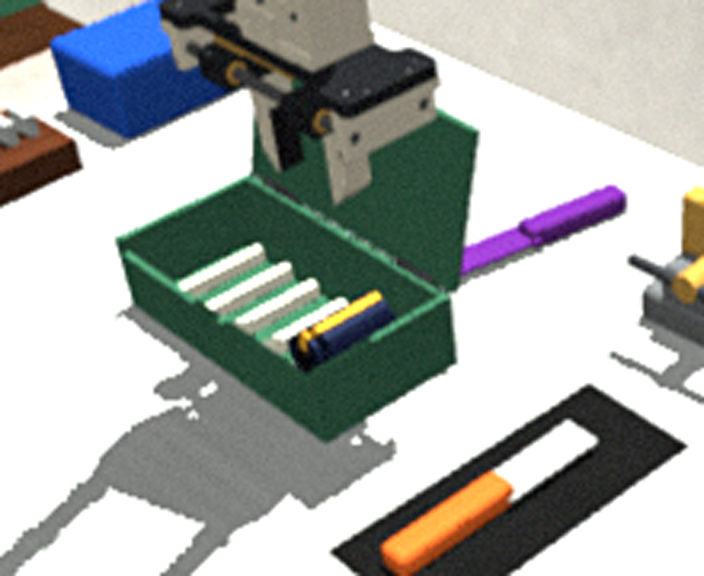

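Emit:
arm_command --motion '[[[0,0,0.974,0,-0.99,0.027,0.2],[0,0,0.974,0,-0.99,0.027,0.2],[0,0,0.974,0,-0.99,0.027,0.2],[0,0,0.974,0,-0.99,0.027,0.2],[0,0,0.974,0,-0.99,0.027,0.2],[0,0,0.974,0,-0.99,0.027,0.2],[0,0,0.974,0,-0.99,0.027,0.2],[0,0,0.974,0,-0.99,0.027,0.2]]]'

```text
time: 16.25
tool_pos: [0.5375, -0.0728, 0.1455]
tool_rot: [-3.14, -0.001, 1.89]
contact_force: [0.8, 0.7, -1.1]
opening: 0.0549
```

```bash
python3 - <<'E'
from h import *
go((.5754,-.182,.10),89.4)
t=cam('top'); t['image']=cv2.convertScaleAbs(t['image'],alpha=2); save(t,'top13.png',(90,170,310,340),3.2)
h=cv2.cvtColor(t['image'],cv2.COLOR_RGB2HSV)
E
```

```text
t 16.25 at [ 0.5375 -0.0728  0.1455] yaw 108.32 F [ 0.8  0.7 -1.1] open 0.0549
row [-0.001, -0.0, 0.21, -0.386, 0.006, 0.151] rows~ 2.5
```

View pics/top13.png

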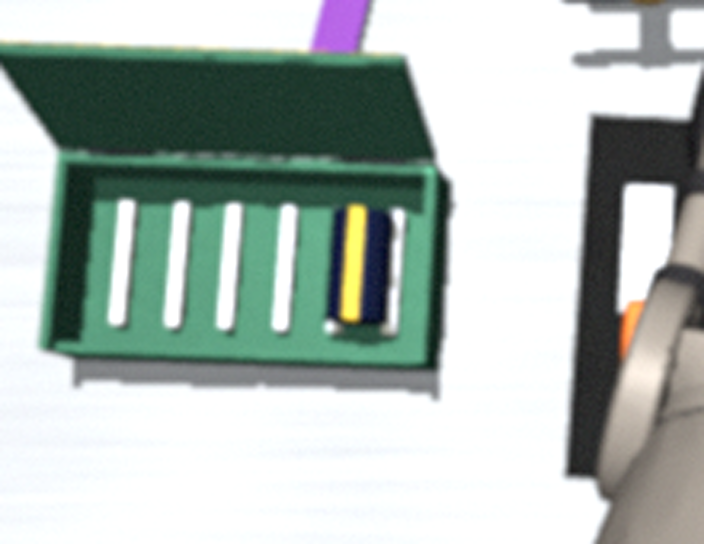

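Roller 1 is seated in cradle0 with its line near crop (353,262), essentially up. Next is roller B.

Emit:
arm_command --motion '[[[0,0,0.21,-0.386,0.006,0.151,0.2],[0,0,0.21,-0.386,0.006,0.151,0.2],[0,0,0.21,-0.386,0.006,0.151,0.2],[0,0,0.21,-0.386,0.006,0.151,0.2],[0,0,0.21,-0.386,0.006,0.151,0.2]]]'

```text
time: 16.8
tool_pos: [0.5769, -0.1797, 0.1006]
tool_rot: [-3.14, -0.001, 1.572]
contact_force: [0.1, -0.1, 0.2]
opening: 0.0546
```

```bash
python3 - <<'E'
from h import *
go((.5754,-.182,.009),89.4)
s=cam('side'); s['image']=cv2.convertScaleAbs(s['image'],alpha=2); save(s,'side14.png',(290,190,510,370),3.2)
E
```

```text
t 16.8 at [ 0.5769 -0.1797  0.1006] yaw 90.08 F [ 0.1 -0.1  0.2] open 0.0546
row [-0.001, -0.0, 0.008, -0.008, -0.004, 0.305] rows~ 1.8
```

View pics/side14.png

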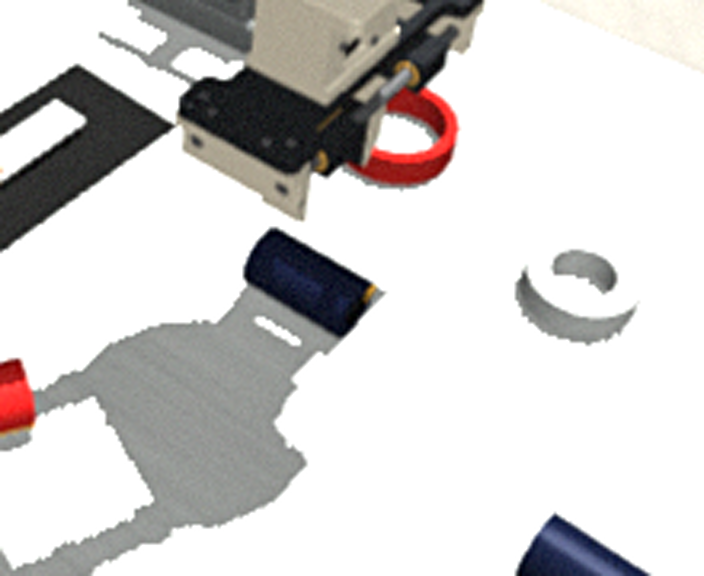

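Emit:
arm_command --motion '[[[0,0,0.008,-0.008,-0.004,0.15,0.2],[0,0,0.008,-0.008,-0.004,0.28,0.2],[0,0,0.008,-0.008,-0.004,0.305,0.2],[0,0,0.008,-0.008,-0.004,0.305,0],[0,0,0.008,-0.008,-0.004,0.305,-0.06],[0,0,0.008,-0.008,-0.004,0.305,-0.06],[0,0,0.008,-0.008,-0.004,0.305,-0.06]]]' --grip_force 10

```text
time: 17.55
tool_pos: [0.5775, -0.183, 0.0123]
tool_rot: [3.138, 0.002, 1.558]
contact_force: [0.3, 0.6, -0.7]
opening: 0.0433
```

Emit:
arm_command --motion '[[[0,0,0,0,-0.02,0,-0.06],[0,0,0,0,-0.04,0,-0.06],[0,0,0,0,-0.06,0,-0.06],[0,0,0,0,-0.08,0,-0.06],[0,0,0,0,-0.095,0,-0.06],[0,0,0,0,-0.1,0,-0.06],[0,0,0,0,-0.1,0,-0.06]]]'

```text
time: 18.25
tool_pos: [0.5462, -0.1823, 0.0104]
tool_rot: [3.141, 0.001, 1.557]
contact_force: [0.4, 0.4, 1.2]
opening: 0.043
```

```bash
python3 - <<'E'
from h import *
go((.5754,-.182,.009),89.4)
s=cam('side'); c=robot.observe()['tool_pos'][:2]
p=proj(s,[c[0],c[1]-.025,.04]); u,v=map(int,p); print(p)
for dx in(-.002,0,.002): line(s,(u-18,v-14,u+18,v+14),(c[0]+dx,c[1]),89.5)
s['image']=cv2.convertScaleAbs(s['image'],alpha=2); save(s,'side15.png',(290,190,510,370),3.2)
E
```

```text
t 18.25 at [ 0.5462 -0.1823  0.0104] yaw 89.24 F [0.4 0.4 1.2] open 0.043
row [0.001, 0.0, -0.002, 0.002, 0.097, 0.005] rows~ 0.6
(np.float64(388.7899566403594), np.float64(285.7060025580441))
line n 66 [-11.2 -20.8] [-37.8 -11.3  11. ]
line n 66 [-16.4 -20.6] [-42.4 -16.2   4.5]
line n 67 [-21.6 -20.6] [-47.  -21.2  -1.4]
```

View pics/side15.png

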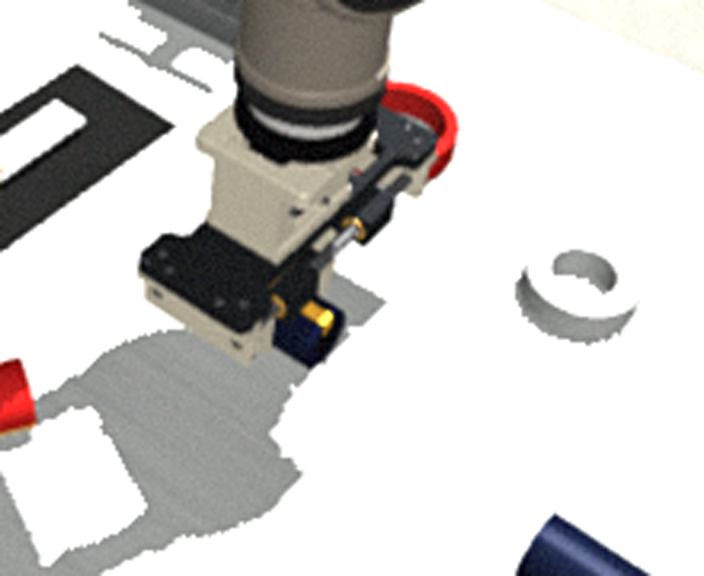

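```bash
python3 - <<'E'
from h import *
s=cam('side'); c=robot.observe()['tool_pos'][:2]
for dx in(-.002,0,.002):
  o=line(s,(383,282,396,298),(c[0]+dx,c[1]),89.5)
for lo,hi in((-34,-28),(-28,-22),(-22,-16)):
  k=o[(o[:,1]>lo)&(o[:,1]<hi)]; print(lo,len(k),k[:,0].mean() if len(k) else '',np.percentile(k[:,0],[5,95]) if len(k) else'')
save(s,'side16.png',(374,270,409,305),16)
E
```

```text
line n 47 [ -3.  -26.5] [-18.1  -3.3  14.2]
line n 47 [ -8.5 -26.5] [-22.9  -8.6   7.4]
line n 47 [-13.7 -26.3] [-27.5 -13.7   1.3]
-34 19 -13.135663952201119 [-27.85879631   2.00616423]
-28 15 -14.565716473991024 [-25.76020126  -2.28235921]
-22 12 -14.254163556589296 [-27.08261893  -0.35993389]
```

View pics/side16.png

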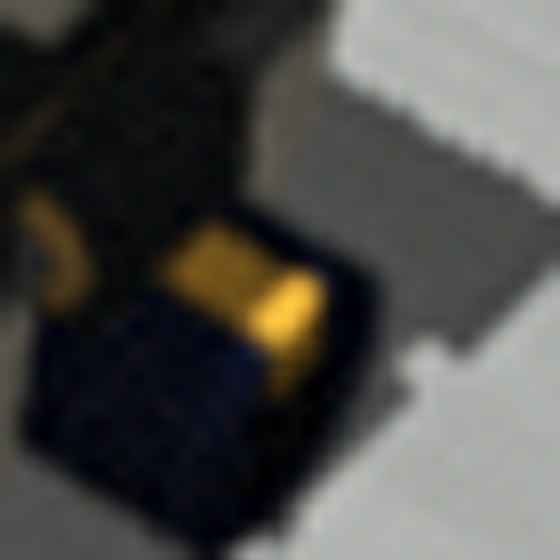

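Emit:
arm_command --motion '[[[0,0,0,0,0.01,0.005,-0.06],[0,0,0,0,0.017,0.005,-0.06],[0,0,0,0,0.017,0.005,-0.06],[0,0,0,0,0.017,0.005,-1],[0,0,0,0,0.017,0.005,-1],[0,0,0,0,0.017,0.005,-1],[0,0,0,0,0.017,0.005,-1]]]' --grip_force 35

```text
time: 19.05
tool_pos: [0.5515, -0.1824, 0.0089]
tool_rot: [3.141, 0.001, 1.558]
contact_force: [0.2, -0.7, -1.4]
opening: 0.0392
```

```bash
python3 - <<'E'
from h import *
s=cam('side'); c=robot.observe()['tool_pos'][:2]
u,v=map(int,proj(s,[c[0],c[1]-.027,.04])); line(s,(u-7,v-6,u+8,v+8),c,89.3)
go((.5545,.295,.145),177.52)
E
```

```text
line n 33 [ 15.5 -26.1] [ 1.4 14.  35.1]
t 19.1 at [ 0.5515 -0.1824  0.0089] yaw 89.25 F [ 0.  -0.9 -1.3] open 0.0395
row [0.0, 0.001, -0.981, 1.591, -0.011, -0.455] rows~ 10.3
```

```bash
cat >> h.py <<'E'
def line2(d,c,a,zc,L=.033):
    im=d['image']; h=cv2.cvtColor(im,cv2.COLOR_RGB2HSV)
    ax=np.array([np.cos(np.radians(a)),np.sin(np.radians(a)),0]); sd=np.array([ax[1],-ax[0],0]); c=np.array([*c,zc])
    P=np.array([proj(d,c+s*L*ax+k*.02*sd+np.array([0,0,.02])) for s in(-1,1) for k in(-1,1)])
    win=[int(P[:,0].min()),int(P[:,1].min()),int(P[:,0].max())+1,int(P[:,1].max())+1]
    h=h[win[1]:win[3],win[0]:win[2]]
    m=(h[...,0]>12)&(h[...,0]<35)&(h[...,1]>110)&(h[...,2]>35); vv,uu=np.nonzero(m)
    o=d['T'][:3,3]; out=[]
    for u,v in zip(uu+win[0],vv+win[1]):
        w=d['T'][:3,:3]@np.array([(u-d['cx'])/d['f'],(v-d['cy'])/d['f'],1]); w/=np.linalg.norm(w)
        q=o-c; qs=np.array([q@sd,q[2]]); ws=np.array([w@sd,w[2]]); A=ws@ws;B=qs@ws;D=B*B-A*(qs@qs-.0004)
        if D<0: continue
        p=q+(-B-np.sqrt(D))/A*w
        if abs(p@ax)<L-.003: out.append(np.degrees(np.arctan2(p@sd,p[2])))
    print('line2 n',len(out),np.round([np.mean(out),*np.percentile(out,[5,95])],1) if out else ''); return out
E
python3 - <<'E'
from h import *
for n in('top','side'):
    d=cam(n); line2(d,(.5515,.2251),-2.48,.032)  # side dir = -y
E
```

```text
line2 n 180 [  0.1 -16.1  15.6]
line2 n 87 [  5.3 -11.   19.1]
```

Emit:
arm_command --motion '[[[0,0,0,0,0,-0.1,-1],[0,0,0,0,0,-0.25,-1],[0,0,0,0.1,0,-0.42,-1],[0,0,-0.5,0.95,0,-0.46,-1],[0,0,-0.5,0.95,0,-0.46,-1],[0,0,-0.5,0.95,0,-0.46,-1],[0,0,-0.5,0.95,0,-0.46,-1],[0,0,-0.5,0.95,0,-0.46,-1]]]'

```text
time: 20.0
tool_pos: [0.5542, 0.0941, 0.1458]
tool_rot: [-3.141, 0.001, 2.314]
contact_force: [1.1, 0.6, -2.0]
opening: 0.0393
```

```bash
python3 - <<'E'
from h import *
go((.5545,.295,.145),177.52)
E
```

```text
t 20.0 at [0.5542 0.0941 0.1458] yaw 132.56 F [ 1.1  0.6 -2. ] open 0.0393
row [-0.001, 0.0, -0.5, 0.492, 0.454, 0.002] rows~ 5.2
```

Emit:
arm_command --motion '[[[0,0,-0.5,0.492,0.454,0,-1],[0,0,-0.5,0.492,0.454,0,-1],[0,0,-0.5,0.492,0.454,0,-1],[0,0,-0.5,0.492,0.454,0,-1],[0,0,-0.5,0.492,0.454,0,-1],[0,0,-0.5,0.492,0.454,0,-1],[0,0,-0.5,0.492,0.454,0,-1],[0,0,-0.5,0.492,0.454,0,-1]]]'

```text
time: 20.8
tool_pos: [0.5564, 0.2928, 0.1453]
tool_rot: [-3.14, 0.0, 3.092]
contact_force: [-1.3, 0.0, -2.4]
opening: 0.0392
```

```bash
python3 - <<'E'
from h import *
go((.5545,.295,.026),177.52)
s=cam('side'); s['image']=cv2.convertScaleAbs(s['image'],alpha=2); save(s,'side17.png',(130,90,350,270),3.2)
E
```

```text
t 20.8 at [0.5564 0.2928 0.1453] yaw 177.13 F [-1.3  0.  -2.4] open 0.0392
row [-0.001, 0.0, -0.004, 0.007, 0.007, 0.398] rows~ 2.4
```

View pics/side17.png

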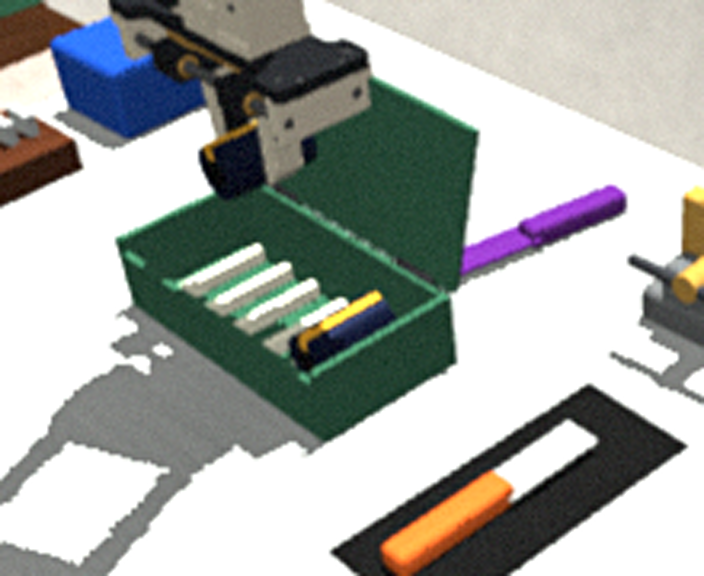

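```bash
python3 - <<'E'
from h import *
s=cam('side'); o=robot.observe()['tool_pos']
line2(s,o[:2],-2.8,o[2]+.0111)
E
```

```text
line2 n 29 [ -7.2 -22.    4.1]
```

Emit:
arm_command --motion '[[[0,0,-0.004,0.007,0.007,0.1,-1],[0,0,-0.004,0.007,0.007,0.22,-1],[0,0,-0.004,0.007,0.007,0.3,-1],[0,0,-0.004,0.007,0.007,0.36,-1],[0,0,-0.004,0.007,0.007,0.39,-1],[0,0,-0.004,0.007,0.007,0.398,-1],[0,0,-0.004,0.007,0.007,0.398,-1]]]'

```text
time: 21.6
tool_pos: [0.5553, 0.2952, 0.0269]
tool_rot: [-3.141, 0.002, 3.099]
contact_force: [-0.4, 0.1, -2.8]
opening: 0.0394
```

```bash
python3 - <<'E'
from h import *
go((.5545,.295,.021),177.52)
E
```

```text
t 21.6 at [0.5553 0.2952 0.0269] yaw 177.55 F [-0.4  0.1 -2.8] open 0.0394
row [-0.0, 0.001, 0.0, 0.002, -0.001, 0.02] rows~ 0.1
```

Emit:
arm_command --motion '[[[0,0,0,0.002,0,0.01,-1],[0,0,0,0.002,0,0.018,-1],[0,0,0,0.002,0,0.02,-1],[0,0,0,0.002,0,0.02,-1]]]'

```text
time: 22.0
tool_pos: [0.5549, 0.2953, 0.0221]
tool_rot: [-3.141, 0.003, 3.099]
contact_force: [-1.3, -1.6, 5.1]
opening: 0.0394
```

```bash
python3 - <<'E'
from h import *
go((.5545,.295,.021),177.52)
E
```

```text
t 22.0 at [0.5549 0.2953 0.0221] yaw 177.59 F [-1.3 -1.6  5.1] open 0.0394
row [-0.0, 0.002, 0.001, 0.001, -0.001, 0.004] rows~ 0.0
```

Seated. Release and retreat.

Emit:
arm_command --motion '[[[0,0,0,0,0,0,-0.08],[0,0,0,0,0,0,-0.04],[0,0,0,0,0,0,-0.02],[0,0,0,0,0,-0.05,-0.02],[0,0,0,0,0,-0.15,-0.02],[0,0,0,0,0,-0.3,-0.02],[0,0,0,0,0,-0.45,0.2],[0,0,0,0,0,-0.45,0.2]]]' --grip_force 10

```text
time: 22.8
tool_pos: [0.5576, 0.297, 0.164]
tool_rot: [3.137, 0.014, 3.1]
contact_force: [-0.1, 0.4, 0.4]
opening: 0.0539
```

Emit:
arm_command --motion '[[[0,0,0.9,0.1,-1,0,0.2],[0,0,0.9,0.1,-1,0,0.2],[0,0,0.9,0.1,-1,0,0.2],[0,0,0.9,0.1,-1,0,0.2],[0,0,0.9,0.1,-1,0,0.2],[0,0,0.9,0.1,-1,0,0.2],[0,0,0.9,0.1,-1,0,0.2],[0,0,0.9,0.1,-1,0,0.2]]]'

```text
time: 23.6
tool_pos: [0.5115, -0.005, 0.1564]
tool_rot: [3.14, 0.002, 1.89]
contact_force: [0.2, 0.3, -0.3]
opening: 0.0552
```

```bash
python3 - <<'E'
from h import *
for n in('top','side'):
    d=cam(n); line2(d,(.5515,.2251),-2.48,.032); line2(d,(.5545,.295),-2.48,.032); d['image']=cv2.convertScaleAbs(d['image'],alpha=2); save(d,n+'18.png',None,1)
go((.51,-.28,.16),87.6)
E
```

```text
line2 n 185 [  0.2 -16.4  16.1]
line2 n 176 [-10.1 -27.3   5.6]
line2 n 88 [  4.8 -12.   19. ]
line2 n 62 [ -0.5 -17.9  12.1]
t 23.7 at [ 0.5116 -0.0036  0.1563] yaw 108.68 F [-0.2 -0.2 -0.6] open 0.0551
row [0.001, 0.001, 0.234, -0.871, -0.3, -0.012] rows~ 5.5
```

View pics/top18.png

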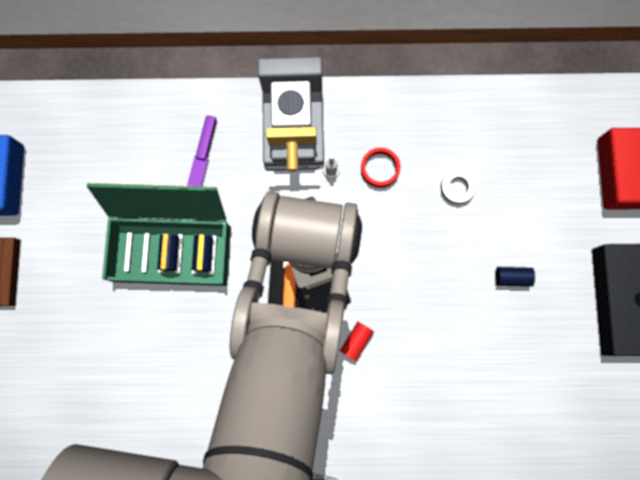

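```bash
python3 - <<'E'
from h import *
for n in('top','side'):
    t=cam(n); C=cloud(t); X,Y,Z=[C[...,i] for i in range(3)]
    m=(Z>.015)&(Z<.046)&(X>.44)&(X<.55)&(Y<-.35)&(Y>-.47)
    m2=m&(Z>.034); P=C[m2][:,:2].astype(np.float32); r=cv2.minAreaRect(P); print(n,m2.sum(),P.mean(0),np.round(r[0],4),np.round(r[1],4),r[2],'y range',np.percentile(C[m][:,1],[1,99]),'x',np.percentile(C[m][:,0],[1,99]))
    vx,vy,x0,y0=cv2.fitLine(P,cv2.DIST_L2,0,.01,.01).ravel(); print('axis',np.degrees(np.arctan2(vy,vx)))
E
```

```text
top 407 [ 0.49968043 -0.4111193 ] [ 0.4987 -0.4117] [0.0721 0.0311] 85.81206512451172 y range [-0.44671352 -0.37594266] x [0.48063132 0.52008002]
axis 86.96077
side 650 [ 0.49734294 -0.4145548 ] [ 0.4986 -0.4138] [0.0699 0.0299] 87.81855010986328 y range [-0.4489263  -0.37923403] x [0.47892368 0.51461172]
axis 88.47034
```

Emit:
arm_command --motion '[[[0,0,0.234,-0.871,-0.3,-0.012,0.2],[0,0,0.234,-0.871,-0.3,-0.012,0.2],[0,0,0.234,-0.871,-0.3,-0.012,0.2],[0,0,0.234,-0.871,-0.3,-0.012,0.2],[0,0,0.234,-0.871,-0.3,-0.012,0.2],[0,0,0.234,-0.871,-0.3,-0.012,0.2],[0,0,0.234,-0.871,-0.3,-0.012,0.2]]]'

```text
time: 24.5
tool_pos: [0.5105, -0.2827, 0.1592]
tool_rot: [3.14, 0.002, 1.532]
contact_force: [-0.1, -0.1, -0.2]
opening: 0.055
```

```bash
python3 - <<'E'
from h import *
go((.5,-.4125,.10),87.6)
E
```

```text
t 24.5 at [ 0.5105 -0.2827  0.1592] yaw 87.78 F [-0.1 -0.1 -0.2] open 0.055
row [0.001, 0.001, 0.002, -0.433, -0.019, 0.198] rows~ 2.9
```

Emit:
arm_command --motion '[[[0,0,0.002,-0.433,-0.019,0.198,0.2],[0,0,0.002,-0.433,-0.019,0.198,0.2],[0,0,0.002,-0.433,-0.019,0.198,0.2],[0,0,0.002,-0.433,-0.019,0.198,0.2],[0,0,0.002,-0.433,-0.019,0.198,0.2]]]'

```text
time: 25.0
tool_pos: [0.4999, -0.4081, 0.0993]
tool_rot: [-3.142, -0.001, 1.53]
contact_force: [0.4, 0.6, 0.4]
opening: 0.0548
```

```bash
python3 - <<'E'
from h import *
go((.5,-.4125,.009),87.6)
E
```

```text
t 25.0 at [ 0.4999 -0.4081  0.0993] yaw 87.69 F [0.4 0.6 0.4] open 0.0548
row [-0.0, -0.001, 0.001, -0.015, 0.001, 0.301] rows~ 1.8
```

Emit:
arm_command --motion '[[[0,0,0.001,-0.015,0.001,0.15,0.2],[0,0,0.001,-0.015,0.001,0.28,0.2],[0,0,0.001,-0.015,0.001,0.301,0.2],[0,0,0.001,-0.015,0.001,0.301,0],[0,0,0.001,-0.015,0.001,0.301,-0.06],[0,0,0.001,-0.015,0.001,0.301,-0.06],[0,0,0.001,-0.015,0.001,0.301,-0.06]]]'

```text
time: 25.7
tool_pos: [0.501, -0.4142, 0.0118]
tool_rot: [3.138, 0.003, 1.527]
contact_force: [-0.2, 0.2, -0.5]
opening: 0.0433
```

Emit:
arm_command --motion '[[[0,0,0,0,0.02,0,-0.06],[0,0,0,0,0.05,0,-0.06],[0,0,0,0,0.08,0,-0.06],[0,0,0,0,0.11,0,-0.06],[0,0,0,0,0.14,0,-0.06],[0,0,0,0,0.155,0,-0.06],[0,0,0,0,0.165,0,-0.06],[0,0,0,0,0.165,0,-0.06]]]'

```text
time: 26.5
tool_pos: [0.5499, -0.4157, 0.0097]
tool_rot: [3.141, 0.001, 1.527]
contact_force: [-1.0, 0.4, -0.4]
opening: 0.0432
```

```bash
python3 - <<'E'
from h import *
go((.5,-.4125,.009),87.6)
s=cam('side'); c=robot.observe()['tool_pos'][:2]; print(proj(s,[c[0],c[1]-.027,.04]))
s['image']=cv2.convertScaleAbs(s['image'],alpha=2); save(s,'side19.png',(420,270,600,420),3.6)
E
```

```text
t 26.5 at [ 0.5499 -0.4157  0.0097] yaw 87.51 F [-1.   0.4 -0.4] open 0.0432
row [0.001, 0.0, -0.001, 0.003, -0.166, 0.002] rows~ 1.0
(np.float64(508.93631335558655), np.float64(355.88194967727765))
```

View pics/side19.png

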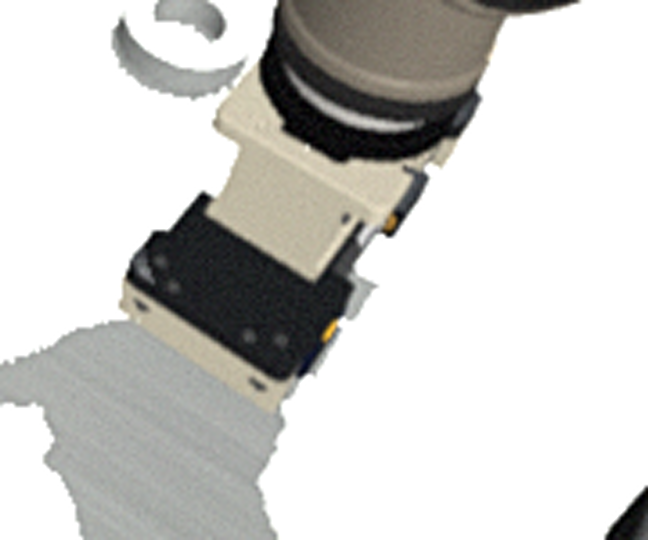

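The hand hides the roller. Lifting clear to look (the roller is not gripped).

Emit:
arm_command --motion '[[[0,0,0,0,0,0,0.1],[0,0,0,0,0,0,0.2],[0,0,0,0,0,-0.1,0.2],[0,0,0,0,0,-0.25,0.2],[0,0,0,0.3,-0.1,-0.4,0.2],[0,0,0,0.6,-0.2,-0.5,0.2],[0,0,0,0.6,-0.2,-0.5,0.2],[0,0,0,0.6,-0.2,-0.5,0.2]]]'

```text
time: 27.35
tool_pos: [0.4974, -0.2354, 0.159]
tool_rot: [3.14, 0.001, 1.526]
contact_force: [1.1, 0.6, 0.5]
opening: 0.0549
```

```bash
python3 - <<'E'
from h import *
for n in('top','side'):
    t=cam(n); C=cloud(t); X,Y,Z=[C[...,i] for i in range(3)]
    m2=(Z>.034)&(Z<.046)&(X>.5)&(X<.61)&(Y<-.35)&(Y>-.48)
    P=C[m2][:,:2].astype(np.float32); r=cv2.minAreaRect(P); print(n,m2.sum(),np.round(r[0],4),np.round(r[1],4),r[2])
    for dx in (0,.002): line2(t,(r[0][0]+dx,r[0][1]),87.6,.02)
    t['image']=cv2.convertScaleAbs(t['image'],alpha=2); save(t,n+'20.png',(460,210,580,300) if n=='top' else (440,290,580,400),5)
go((.55,-.4155,.09),87.6)
E
```

```text
top 0 [0. 0.] [0. 0.] 0.0
line2 n 0 
line2 n 0 
side 584 [ 0.5491 -0.4154] [0.0708 0.0305] 87.73262786865234
line2 n 257 [-14.  -28.8   2.1]
line2 n 257 [-18.9 -33.4  -3.6]
t 27.45 at [ 0.4976 -0.2326  0.161 ] yaw 87.69 F [ 0.2 -0.4  0.7] open 0.0552
row [0.002, 0.0, 0.001, -0.602, 0.198, 0.238] rows~ 4.1
```

View pics/top20.png

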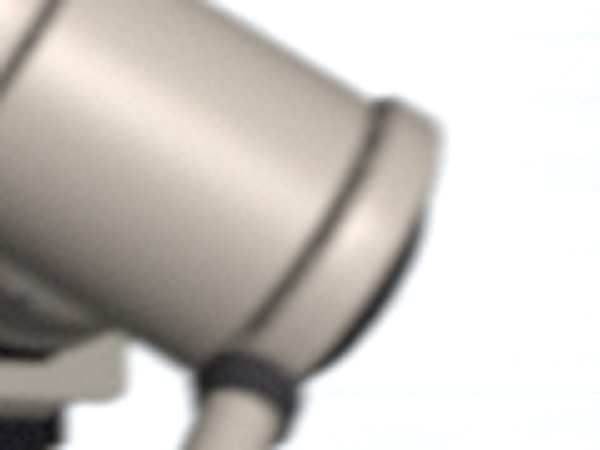

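View pics/side20.png

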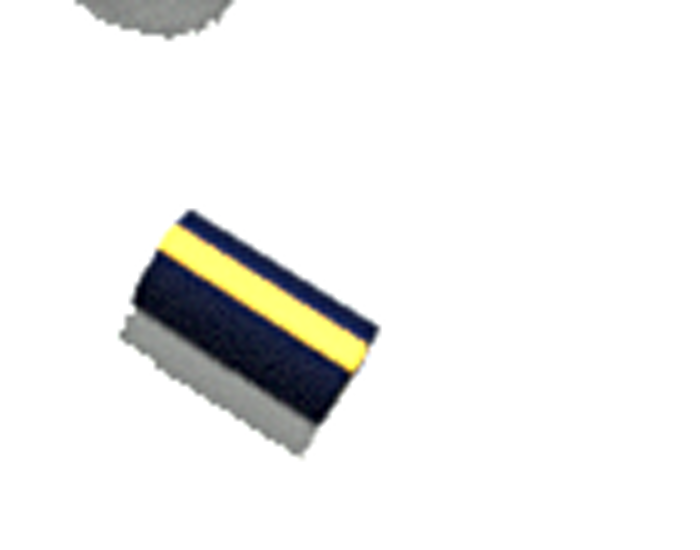

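The line sits at about −15° (towards −x). I'll centre the gripper 5 mm further in +x, so closing rolls it up.

Emit:
arm_command --motion '[[[0,0,0.001,-0.605,0.21,0.238,0.25],[0,0,0.001,-0.605,0.21,0.238,0.25],[0,0,0.001,-0.605,0.21,0.238,0.25],[0,0,0.001,-0.605,0.21,0.238,0.25],[0,0,0.001,-0.605,0.21,0.238,0.25],[0,0,0.001,-0.605,0.21,0.238,0.25]]]'

```text
time: 28.05
tool_pos: [0.5525, -0.4224, 0.0849]
tool_rot: [-3.141, -0.001, 1.523]
contact_force: [-0.3, 0.9, -0.2]
opening: 0.0579
```

```bash
python3 - <<'E'
from h import *
go((.554,-.4155,.009),87.6)
E
```

```text
t 28.05 at [ 0.5525 -0.4224  0.0849] yaw 87.27 F [-0.3  0.9 -0.2] open 0.0579
row [-0.001, -0.001, -0.004, 0.023, 0.004, 0.253] rows~ 1.5
```

Emit:
arm_command --motion '[[[0,0,-0.003,0.01,0.004,0.1,0.25],[0,0,-0.003,0.01,0.004,0.2,0.25],[0,0,-0.003,0.01,0.004,0.245,0.25],[0,0,-0.003,0.01,0.004,0.253,0.25],[0,0,-0.003,0.01,0.004,0.253,0.1]]]'

```text
time: 28.55
tool_pos: [0.5554, -0.4182, 0.0123]
tool_rot: [3.139, 0.002, 1.531]
contact_force: [0.8, -0.5, -0.4]
opening: 0.0534
```

```bash
python3 - <<'E'
from h import *
go((.554,-.4155,.009),87.6)
E
```

```text
t 28.55 at [ 0.5554 -0.4182  0.0123] yaw 87.71 F [ 0.8 -0.5 -0.4] open 0.0534
row [0.001, 0.001, 0.001, 0.009, -0.005, 0.011] rows~ 0.1
```

Emit:
arm_command --motion '[[[0,0,0,0.009,-0.004,0.008,0.1],[0,0,0,0.009,-0.004,0.008,0.05],[0,0,0,0.009,-0.004,0.008,0],[0,0,0,0.009,-0.004,0.008,-0.05],[0,0,0,0.009,-0.004,0.008,-0.1],[0,0,0,0.009,-0.004,0.008,-1],[0,0,0,0.009,-0.004,0.008,-1],[0,0,0,0.009,-0.004,0.008,-1]]]' --grip_force 35

```text
time: 29.35
tool_pos: [0.5539, -0.4156, 0.0089]
tool_rot: [3.14, 0.001, 1.53]
contact_force: [-0.4, -0.2, 1.4]
opening: 0.039
```

```bash
python3 - <<'E'
from h import *
go((.545,-.2,.16),95)
s=cam('side'); s['image']=cv2.convertScaleAbs(s['image'],alpha=2); save(s,'side21.png',(440,270,620,420),4)
E
```

```text
t 29.35 at [ 0.5539 -0.4156  0.0089] yaw 87.68 F [-0.4 -0.2  1.4] open 0.039
row [0.001, 0.001, -0.081, 0.716, -0.058, -0.505] rows~ 5.3
```

View pics/side21.png

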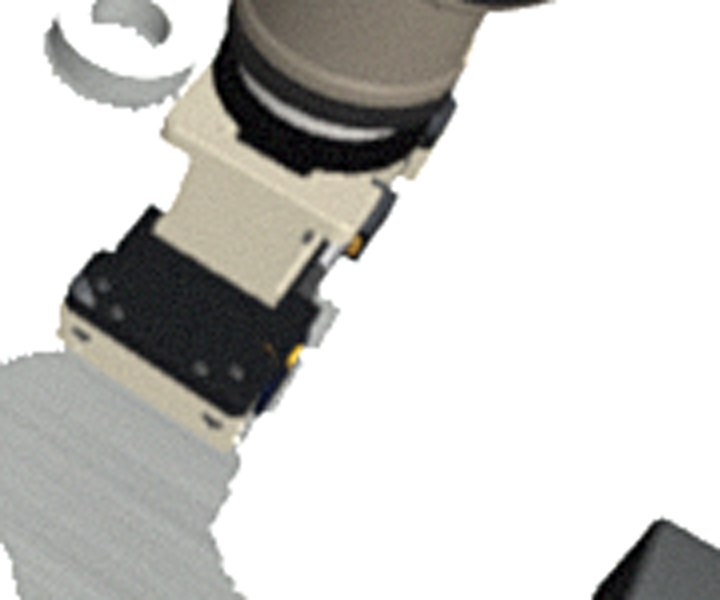

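Gripped at the intended spot, with the line showing on top at crop (293,353). Lifting slowly and carrying to cradle2.

Emit:
arm_command --motion '[[[0,0,0,0,0,-0.1,-1],[0,0,0,0,0,-0.25,-1],[0,0,0,0.15,-0.02,-0.42,-1],[0,0,-0.081,0.716,-0.058,-0.505,-1],[0,0,-0.081,0.716,-0.058,-0.505,-1],[0,0,-0.081,0.716,-0.058,-0.505,-1],[0,0,-0.081,0.716,-0.058,-0.505,-1],[0,0,-0.081,0.716,-0.058,-0.505,-1]]]'

```text
time: 30.2
tool_pos: [0.5449, -0.1953, 0.1608]
tool_rot: [3.14, -0.001, 1.662]
contact_force: [0.2, 0.1, -3.2]
opening: 0.039
```

```bash
python3 - <<'E'
from h import *
go((.54,.09,.16),140)
E
```

```text
t 30.2 at [ 0.5449 -0.1953  0.1608] yaw 95.23 F [ 0.2  0.1 -3.2] open 0.039
row [0.001, -0.0, -0.497, 0.949, 0.07, 0.004] rows~ 5.7
```

Emit:
arm_command --motion '[[[0,0,-0.5,0.95,0.07,0,-1],[0,0,-0.5,0.95,0.07,0,-1],[0,0,-0.5,0.95,0.07,0,-1],[0,0,-0.5,0.95,0.07,0,-1],[0,0,-0.5,0.95,0.07,0,-1],[0,0,-0.5,0.95,0.07,0,-1],[0,0,-0.5,0.95,0.07,0,-1]]]'

```text
time: 30.9
tool_pos: [0.5407, 0.0896, 0.1591]
tool_rot: [3.141, -0.0, 2.448]
contact_force: [-0.5, 0.4, -3.1]
opening: 0.0395
```

```bash
python3 - <<'E'
from h import *
go((.5575,.3651,.15),177.52)
E
```

```text
t 30.9 at [0.5407 0.0896 0.1591] yaw 140.28 F [-0.5  0.4 -3.1] open 0.0395
row [0.0, -0.0, -0.414, 0.544, 0.742, 0.031] rows~ 5.5
```

Emit:
arm_command --motion '[[[0,0,-0.414,0.544,0.742,0.031,-1],[0,0,-0.414,0.544,0.742,0.031,-1],[0,0,-0.414,0.544,0.742,0.031,-1],[0,0,-0.414,0.544,0.742,0.031,-1],[0,0,-0.414,0.544,0.742,0.031,-1],[0,0,-0.414,0.544,0.742,0.031,-1],[0,0,-0.414,0.544,0.742,0.031,-1],[0,0,-0.414,0.544,0.742,0.031,-1]]]'

```text
time: 31.7
tool_pos: [0.5596, 0.3602, 0.1489]
tool_rot: [-3.139, -0.0, 3.093]
contact_force: [-0.5, -0.0, -3.5]
opening: 0.0388
```

```bash
python3 - <<'E'
from h import *
go((.5575,.3651,.027),177.52)
s=cam('side'); o=robot.observe()['tool_pos']
line2(s,o[:2],-2.8,o[2]+.0111)
s['image']=cv2.convertScaleAbs(s['image'],alpha=2); save(s,'side22.png',(110,70,330,250),3.2)
E
```

```text
t 31.7 at [0.5596 0.3602 0.1489] yaw 177.22 F [-0.5 -0.  -3.5] open 0.0388
row [-0.002, -0.0, -0.003, 0.008, 0.017, 0.406] rows~ 2.4
line2 n 45 [ 8.8 -7.3 23.6]
```

View pics/side22.png

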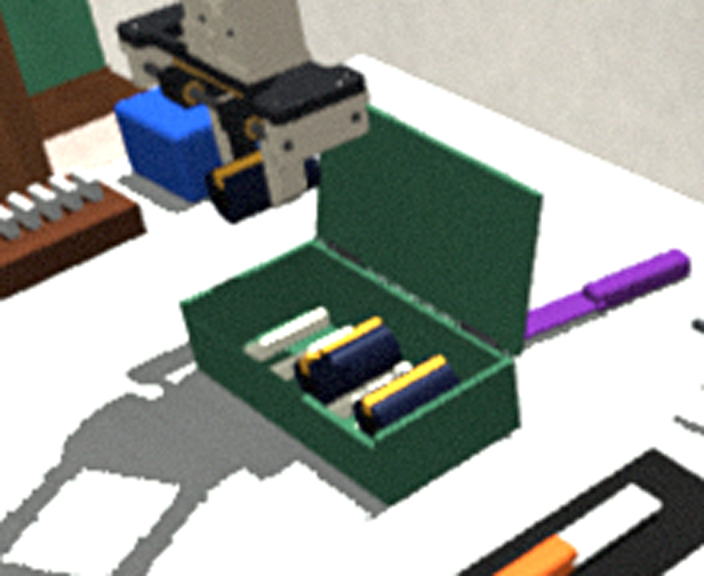

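Emit:
arm_command --motion '[[[0,0,-0.003,0.007,0.01,0.1,-1],[0,0,-0.003,0.007,0.01,0.2,-1],[0,0,-0.003,0.007,0.01,0.28,-1],[0,0,-0.003,0.007,0.01,0.31,-1],[0,0,-0.003,0.007,0.01,0.32,-1],[0,0,-0.003,0.007,0.01,0.32,-1]]]'

```text
time: 32.35
tool_pos: [0.5585, 0.3635, 0.0551]
tool_rot: [-3.141, 0.002, 3.097]
contact_force: [0.8, 0.1, -2.8]
opening: 0.0392
```

```bash
python3 - <<'E'
from h import *
go((.5575,.3651,.022),177.52)
E
```

```text
t 32.35 at [0.5585 0.3635 0.0551] yaw 177.43 F [ 0.8  0.1 -2.8] open 0.0392
row [-0.0, 0.001, -0.001, 0.004, 0.005, 0.11] rows~ 0.7
```

Emit:
arm_command --motion '[[[0,0,-0.001,0.004,0.005,0.04,-1],[0,0,-0.001,0.004,0.005,0.07,-1],[0,0,-0.001,0.004,0.005,0.09,-1],[0,0,-0.001,0.004,0.005,0.1,-1],[0,0,-0.001,0.004,0.005,0.108,-1],[0,0,-0.001,0.004,0.005,0.112,-1],[0,0,-0.001,0.004,0.005,0.112,-1]]]'

```text
time: 33.05
tool_pos: [0.5565, 0.3654, 0.0222]
tool_rot: [-3.14, 0.001, 3.1]
contact_force: [-4.9, -4.0, 6.4]
opening: 0.0394
```

```bash
python3 - <<'E'
from h import *
go((.5575,.3651,.021),177.52)
E
```

```text
t 33.05 at [0.5565 0.3654 0.0222] yaw 177.6 F [-4.9 -4.   6.4] open 0.0394
row [-0.001, 0.001, 0.001, -0.004, -0.001, 0.004] rows~ 0.0
```

Emit:
arm_command --motion '[[[0,0,0,0,0,0,-0.08],[0,0,0,0,0,0,-0.04],[0,0,0,0,0,0,-0.02],[0,0,0,0,0,-0.05,-0.02],[0,0,0,0,0,-0.15,-0.02],[0,0,0,0,0,-0.3,-0.02],[0,0,0,0,0,-0.6,-0.02],[0,0,0,0,0,-0.8,-0.5]]]' --grip_force 10

```text
time: 33.85
tool_pos: [0.5561, 0.3659, 0.2139]
tool_rot: [3.142, 0.002, 3.1]
contact_force: [0.1, 0.4, 0.8]
opening: 0.0404
```

Emit:
arm_command --motion '[[[0,0,0,0.7,0,-0.1,-1],[0,0,0,0.7,0,-0.1,-1],[0,0,0,0.7,0,-0.1,-1],[0,0,0,0.7,0,-0.1,-1],[0,0,0,0.7,0,-0.1,-1],[0,0,0,0.7,0,-0.1,-1]]]'

```text
time: 34.45
tool_pos: [0.3454, 0.3754, 0.2425]
tool_rot: [3.14, 0.004, 3.102]
contact_force: [0.1, 0.3, 0.9]
opening: 0.0001
```

```bash
python3 - <<'E'
from h import *
go((.3575,.3651,.26),177.52)
for n in('top','side'):
    d=cam(n); 
    for c in ((.5515,.2251),(.5545,.295),(.5575,.3651)): line2(d,c,-2.48,.032)
    if n=='top':
        C=cloud(d); X,Y,Z=[C[...,i] for i in range(3)]
        for c in ((.5515,.2251),(.5545,.295),(.5575,.3651)):
            m=(abs(X-c[0])<.05)&(abs(Y-c[1])<.03)&(Z>.042)&(Z<.06); P=C[m][:,:2].astype(np.float32); r=cv2.minAreaRect(P); print(np.round(r[0],4),np.round(r[1],4),round(r[2],1),'ztop',np.percentile(Z[m],90))
    d['image']=cv2.convertScaleAbs(d['image'],alpha=2); save(d,n+'23.png')
E
```

```text
t 34.45 at [0.3454 0.3754 0.2425] yaw 177.73 F [0.1 0.3 0.9] open 0.0001
row [0.001, 0.002, 0.002, -0.042, -0.033, -0.058] rows~ 0.5
line2 n 185 [  0.  -16.5  15.9]
line2 n 176 [-10.1 -27.3   5.6]
line2 n 190 [16.2  0.3 31.9]
[0.5518 0.2225] [0.0371 0.0728] 88.4 ztop 0.0535679962076784
[0.5536 0.2926] [0.0362 0.0706] 87.0 ztop 0.05346615147209919
[0.5543 0.3625] [0.0373 0.0706] 88.0 ztop 0.05342101370901418
line2 n 89 [  4.5 -12.3  18.8]
line2 n 73 [ -3.2 -26.   11.8]
line2 n 91 [18.   1.6 32.2]
```

View pics/top23.png

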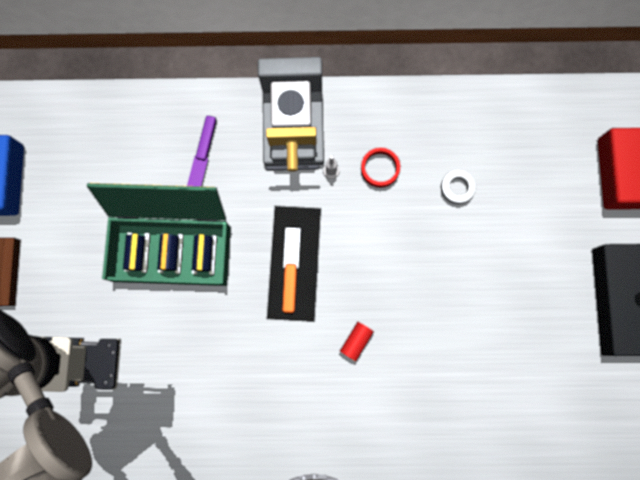

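View pics/side23.png

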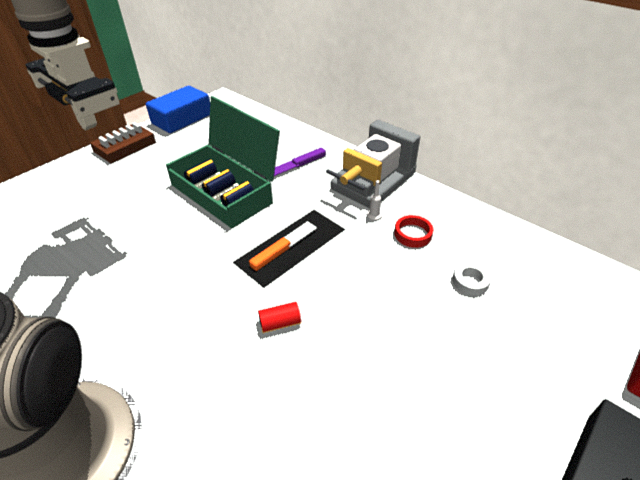

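Rollers A and B read about 0–5° and −3 to −10°, but C reads 16–18°, too near the 20° limit. I'll take C out, set it on the bench in front of the case, roll it about 5.5 mm towards +y and put it back.

```bash
python3 - <<'E'
from h import *
go((.5565,.3654,.12),177.52)
E
```

```text
t 34.55 at [0.3476 0.375  0.2412] yaw 177.6 F [ 0.5 -0.3 -1.7] open 0.0008
row [0.0, 0.002, 0.001, -0.696, -0.003, 0.406] rows~ 4.8
```

Emit:
arm_command --motion '[[[0,0,0,-0.696,-0.003,0.2,-0.02],[0,0,0,-0.696,-0.003,0.2,-0.02],[0,0,0,-0.696,-0.003,0.3,-0.02],[0,0,0,-0.696,-0.003,0.4,-0.02],[0,0,0,-0.696,-0.003,0.406,-0.02],[0,0,0,-0.696,-0.003,0.406,-0.02],[0,0,0,-0.696,-0.003,0.406,-0.02],[0,0,0,-0.696,-0.003,0.406,-0.02]]]'

```text
time: 35.35
tool_pos: [0.5559, 0.365, 0.1201]
tool_rot: [3.141, 0.003, 3.099]
contact_force: [0.3, -0.5, 0.6]
opening: 0.0447
```

```bash
python3 - <<'E'
from h import *
go((.5565,.3654,.022),177.52)
E
```

```text
t 35.35 at [0.5559 0.365  0.1201] yaw 177.56 F [ 0.3 -0.5  0.6] open 0.0447
row [0.0, 0.002, 0.0, -0.001, 0.001, 0.327] rows~ 2.0
```

Emit:
arm_command --motion '[[[0,0,0,0,0.001,0.1,-0.02],[0,0,0,0,0.001,0.2,-0.02],[0,0,0,0,0.001,0.28,-0.02],[0,0,0,0,0.001,0.32,-0.02],[0,0,0,0,0.001,0.325,-0.02],[0,0,0,0,0.001,0.325,-1],[0,0,0,0,0.001,0.325,-1],[0,0,0,0,0.001,0.325,-1]]]' --grip_force 35

```text
time: 36.15
tool_pos: [0.5555, 0.3643, 0.0233]
tool_rot: [-3.14, 0.002, 3.1]
contact_force: [-2.0, -4.9, 0.6]
opening: 0.039
```

Emit:
arm_command --motion '[[[0,0,0,0,0,0,-1],[0,0,0,0,0,-0.1,-1],[0,0,0,0,0,-0.25,-1],[0,0,0,0,0,-0.4,-1],[0,0,0,0.2,0,-0.4,-1],[0,0,0,0.48,-0.02,-0.4,-1],[0,0,0,0.48,-0.02,-0.4,-1],[0,0,0,0.48,-0.02,-0.4,-1]]]'

```text
time: 36.95
tool_pos: [0.405, 0.3648, 0.1424]
tool_rot: [-3.14, -0.002, 3.103]
contact_force: [1.1, -0.0, -2.8]
opening: 0.0395
```

```bash
python3 - <<'E'
from h import *
go((.412,.362,.011),177.52)
s=cam('side'); s['image']=cv2.convertScaleAbs(s['image'],alpha=2); save(s,'side24.png',(30,70,270,250),3.2)
E
```

```text
t 36.95 at [0.405  0.3648 0.1424] yaw 177.78 F [ 1.1 -0.  -2.8] open 0.0395
row [-0.001, -0.002, 0.003, -0.025, -0.008, 0.438] rows~ 2.6
```

View pics/side24.png

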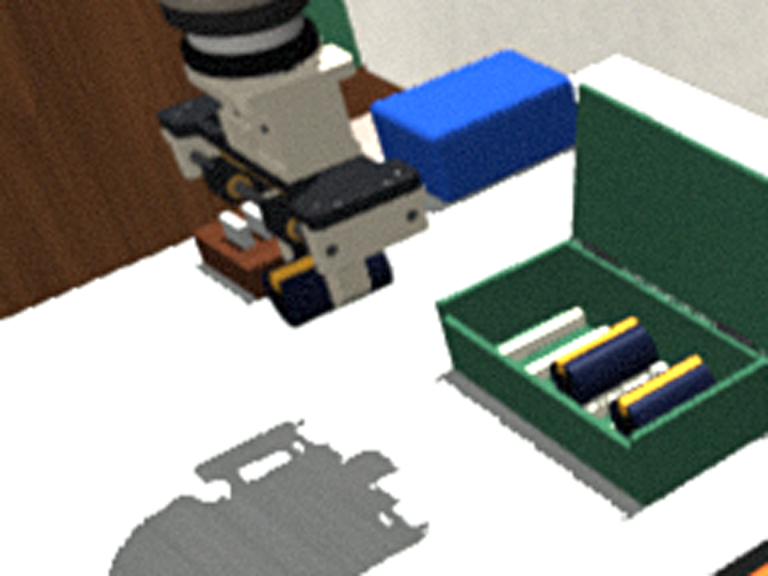

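Emit:
arm_command --motion '[[[0,0,0,-0.025,-0.008,0.15,-1],[0,0,0,-0.025,-0.008,0.3,-1],[0,0,0,-0.025,-0.008,0.4,-1],[0,0,0,-0.025,-0.008,0.43,-1],[0,0,0,-0.025,-0.008,0.435,-1],[0,0,0,-0.025,-0.008,0.435,-1]]]'

```text
time: 37.6
tool_pos: [0.4202, 0.3632, 0.012]
tool_rot: [3.141, 0.004, 3.099]
contact_force: [0.1, 0.5, -2.4]
opening: 0.0392
```

```bash
python3 - <<'E'
from h import *
go((.412,.362,.0115),177.52)
d=cam('side'); o=robot.observe()['tool_pos']; line2(d,o[:2],-2.48,.02)
E
```

```text
t 37.6 at [0.4202 0.3632 0.012 ] yaw 177.56 F [ 0.1  0.5 -2.4] open 0.0392
row [0.001, 0.002, 0.0, 0.027, -0.005, 0.002] rows~ 0.2
line2 n 48 [  8.5 -11.2  25.5]
```

Emit:
arm_command --motion '[[[0,0,0,0,0,0.003,-0.1],[0,0,0,0,0,0.003,0],[0,0,0,0,0,0.003,0.17],[0,0,0,0,0.008,0.003,0.17],[0,0,0,0,0.016,0.003,0.17],[0,0,0,0,0.016,0.003,0.17]]]' --grip_force 10

```text
time: 38.25
tool_pos: [0.4188, 0.3677, 0.0099]
tool_rot: [-3.141, 0.001, 3.1]
contact_force: [1.2, -0.0, -0.6]
opening: 0.0536
```

Emit:
arm_command --motion '[[[0,0,0,0,0,0,0.1],[0,0,0,0,0,0,0.05],[0,0,0,0,0,0,0],[0,0,0,0,0,0,-0.05],[0,0,0,0,0,0,-0.1],[0,0,0,0,0,0,-1],[0,0,0,0,0,0,-1],[0,0,0,0,0,0,-1]]]' --grip_force 35

```text
time: 39.05
tool_pos: [0.4188, 0.3672, 0.0098]
tool_rot: [-3.141, 0.001, 3.099]
contact_force: [0.2, -0.5, 0.4]
opening: 0.0393
```

```bash
python3 - <<'E'
from h import *
d=cam('side'); o=robot.observe()['tool_pos']; line2(d,o[:2],-2.48,.02)
go((.5575,.3651,.15),177.52)
d['image']=cv2.convertScaleAbs(d['image'],alpha=2); save(d,'side25.png',(30,100,270,280),3.2)
E
```

```text
line2 n 36 [  3.  -15.7  17. ]
t 39.1 at [0.4188 0.3672 0.0098] yaw 177.59 F [ 0.1 -0.8 -0. ] open 0.0392
row [-0.001, 0.001, 0.001, -0.463, 0.012, -0.467] rows~ 3.9
```

View pics/side25.png

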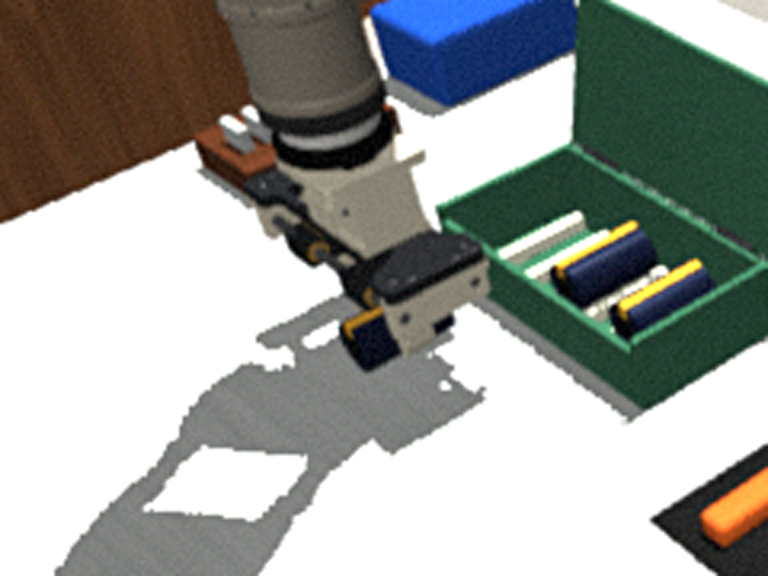

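Emit:
arm_command --motion '[[[0,0,0,0,0,-0.15,-1],[0,0,0,0,0,-0.3,-1],[0,0,0,0,0,-0.45,-1],[0,0,0,-0.2,0.01,-0.46,-1],[0,0,0,-0.463,0.01,-0.46,-1],[0,0,0,-0.463,0.01,-0.46,-1],[0,0,0,-0.463,0.01,-0.46,-1],[0,0,0,-0.463,0.01,-0.46,-1]]]'

```text
time: 39.9
tool_pos: [0.5573, 0.3638, 0.1463]
tool_rot: [-3.14, -0.002, 3.098]
contact_force: [-1.2, 0.7, -4.2]
opening: 0.0391
```

```bash
python3 - <<'E'
from h import *
d=cam('side'); o=robot.observe()['tool_pos']; line2(d,o[:2],-2.48,o[2]+.0105)
go((.5575,.3651,.035),177.52)
E
```

```text
line2 n 42 [ 5.9 -8.9 19.7]
t 39.95 at [0.5565 0.3642 0.1467] yaw 177.57 F [ 0.2  0.1 -3.6] open 0.0395
row [-0.001, -0.001, 0.001, -0.004, 0.004, 0.372] rows~ 2.2
```

Emit:
arm_command --motion '[[[0,0,0,-0.004,0.002,0.1,-1],[0,0,0,-0.004,0.002,0.22,-1],[0,0,0,-0.004,0.002,0.3,-1],[0,0,0,-0.004,0.002,0.36,-1],[0,0,0,-0.004,0.002,0.385,-1],[0,0,0,-0.004,0.002,0.4,-1],[0,0,0,-0.004,0.002,0.412,-1],[0,0,0,-0.004,0.002,0.412,-1]]]'

```text
time: 40.75
tool_pos: [0.5589, 0.3652, 0.025]
tool_rot: [-3.141, 0.002, 3.1]
contact_force: [-0.0, 0.2, -2.9]
opening: 0.0391
```

```bash
python3 - <<'E'
from h import *
go((.5575,.3651,.022),177.52)
E
```

```text
t 40.75 at [0.5589 0.3652 0.025 ] yaw 177.61 F [-0.   0.2 -2.9] open 0.0391
row [-0.0, 0.001, 0.001, 0.005, -0.001, 0.01] rows~ 0.1
```

Emit:
arm_command --motion '[[[0,0,0,0.003,0,0.006,-1],[0,0,0,0.003,0,0.011,-1],[0,0,0,0.003,0,0.011,-1],[0,0,0,0.003,0,0.011,-0.08],[0,0,0,0.003,0,0.011,-0.04],[0,0,0,0.003,0,0.011,-0.02],[0,0,0,0.003,0,-0.05,-0.02],[0,0,0,0.003,0,-0.2,-0.02]]]'

```text
time: 41.55
tool_pos: [0.5555, 0.3639, 0.0806]
tool_rot: [-3.137, -0.007, 3.099]
contact_force: [0.0, -0.4, 0.4]
opening: 0.045
```

Emit:
arm_command --motion '[[[0,0,0,0,0,-0.3,-0.02],[0,0,0,0,0,-0.45,-0.02],[0,0,0,0.7,0,-0.5,-0.02],[0,0,0,0.7,0,-0.5,-0.02],[0,0,0,0.7,0,-0.5,-0.02],[0,0,0,0.7,0,-0.5,-0.02],[0,0,0,0.7,0,-0.5,-0.02],[0,0,0,0.7,0,-0.5,-0.02]]]'

```text
time: 42.35
tool_pos: [0.3465, 0.3747, 0.2355]
tool_rot: [3.141, 0.003, 3.102]
contact_force: [0.5, -0.6, 0.2]
opening: 0.0449
```

```bash
python3 - <<'E'
from h import *
go((.3575,.3651,.26),177.52)
for n in('top','side'):
    d=cam(n); 
    for c in ((.5515,.2251),(.5545,.295),(.5575,.3651)): line2(d,c,-2.48,.032)
    d['image']=cv2.convertScaleAbs(d['image'],alpha=2); save(d,n+'26.png',(95,190,235,300),5)
E
```

```text
t 42.35 at [0.3465 0.3747 0.2355] yaw 177.74 F [ 0.5 -0.6  0.2] open 0.0449
row [0.001, 0.002, 0.002, -0.038, -0.03, -0.082] rows~ 0.6
line2 n 185 [  0.2 -16.4  16.1]
line2 n 177 [-10.2 -27.4   5.6]
line2 n 189 [ 7.6 -9.2 23.6]
line2 n 89 [  4.9 -11.9  19.1]
line2 n 77 [ -3.3 -25.7  12.6]
line2 n 90 [ 9.5 -9.8 25.5]
```

View pics/top26.png

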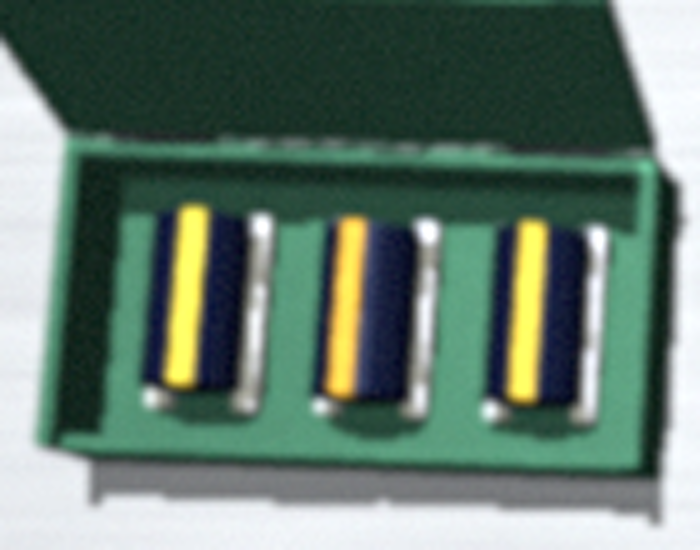

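All lines are within about 10° of up: top view 0, −10 and +8; side view +5, −3 and +9. Now closing the cover: shut fingers go behind it and pull forward.

Emit:
arm_command --motion '[[[0,0,0,-0.5,-0.14,-0.12,-1],[0,0,0,-0.5,-0.14,-0.12,-1],[0,0,0,-0.95,-0.24,-0.12,-1],[0,0,0,-0.95,-0.24,-0.12,-1],[0,0,0,-0.95,-0.24,-0.12,-1],[0,0,0,-0.95,-0.24,-0.12,-1],[0,0,0,-0.95,-0.24,-0.12,-1],[0,0,0,-0.95,-0.24,-0.12,-1]]]' --grip_force 30

```text
time: 43.25
tool_pos: [0.6312, 0.2884, 0.2676]
tool_rot: [-3.14, -0.002, 3.096]
contact_force: [-0.1, 0.5, 0.1]
opening: 0.0002
```

```bash
python3 - <<'E'
from h import *
go((.668,.29,.26),177.52)
d=cam('side'); C=cloud(d); h=cv2.cvtColor(d['image'],cv2.COLOR_RGB2HSV)
m=(C[...,2]>.09)&(h[...,0]>60)&(h[...,0]<90)&(h[...,1]>80)&(C[...,0]<.75)&(C[...,0]>.5)&(C[...,1]<.45)&(C[...,1]>.1)
P=C[m]; print(len(P)); 
for a,b in((.09,.11),(.13,.15),(.17,.2)):
    k=P[(P[:,2]>a)&(P[:,2]<b)]; print(k.mean(0).round(3), np.percentile(P[:,2],99))
E
```

```text
t 43.25 at [0.6312 0.2884 0.2676] yaw 177.41 F [-0.1  0.5  0.1] open 0.0002
row [-0.001, -0.001, -0.001, -0.122, 0.011, 0.025] rows~ 0.8
2742
[0.628 0.279 0.1  ] 0.18182297656077315
[0.638 0.279 0.14 ] 0.18182297656077315
[0.649 0.278 0.177] 0.18182297656077315
```

Emit:
arm_command --motion '[[[0,0,0,-0.165,0.008,0,-1],[0,0,0,-0.165,0.008,0,-1],[0,0,0,-0.165,0.008,0.12,-1],[0,0,0,-0.165,0.008,0.24,-1],[0,0,0,-0.165,0.008,0.36,-1],[0,0,0,-0.165,0.008,0.425,-1],[0,0,0,-0.165,0.008,0.425,-1]]]'

```text
time: 44.0
tool_pos: [0.6767, 0.2906, 0.1402]
tool_rot: [-3.139, -0.005, 3.101]
contact_force: [0.2, 0.7, 0.1]
opening: 0.0005
```

```bash
python3 - <<'E'
from h import *
go((.56,.295,.135),177.52)
d=cam('side'); d['image']=cv2.convertScaleAbs(d['image'],alpha=2); save(d,'side27.png',(130,40,370,220),3.2)
E
```

```text
t 44.0 at [0.6767 0.2906 0.1402] yaw 177.66 F [0.2 0.7 0.1] open 0.0005
row [-0.002, -0.003, 0.002, 0.389, -0.001, 0.019] rows~ 2.3
```

View pics/side27.png

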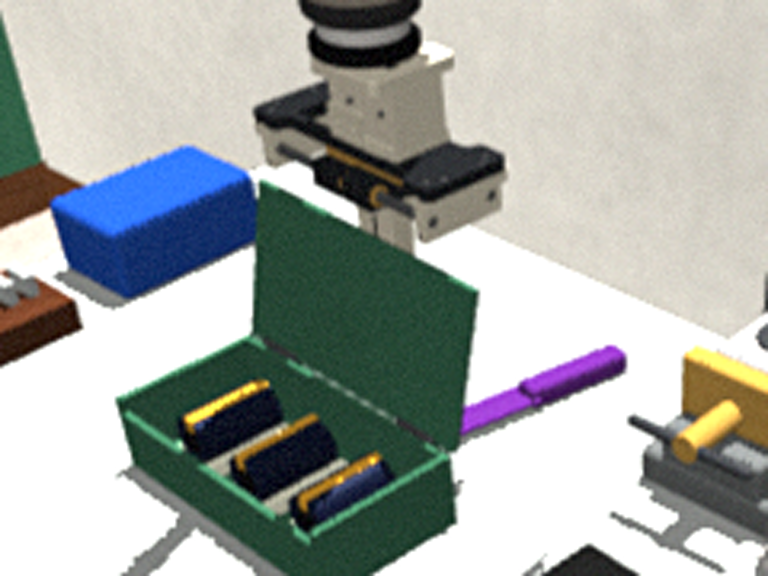

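Fingers are behind the cover with clearance. Pulling forward.

Emit:
arm_command --motion '[[[0,0,0,0.05,0,0,-1],[0,0,0,0.1,0,0,-1],[0,0,0,0.15,0,0,-1],[0,0,0,0.2,0,0,-1],[0,0,0,0.25,0,0,-1],[0,0,0,0.3,0,0,-1],[0,0,0,0.35,0,0,-1],[0,0,0,0.39,0,0,-1]]]'

```text
time: 44.85
tool_pos: [0.5628, 0.2961, 0.1464]
tool_rot: [3.14, 0.007, 3.1]
contact_force: [0.2, 0.5, 1.0]
opening: 0.0006
```

```bash
python3 - <<'E'
from h import *
go((.51,.297,.135),177.52)
d=cam('side'); d['image']=cv2.convertScaleAbs(d['image'],alpha=2); save(d,'side28.png',(130,40,370,220),3.2)
E
```

```text
t 44.85 at [0.5628 0.2961 0.1464] yaw 177.63 F [0.2 0.5 1. ] open 0.0006
row [0.001, 0.004, 0.001, 0.176, -0.004, 0.037] rows~ 1.1
```

View pics/side28.png

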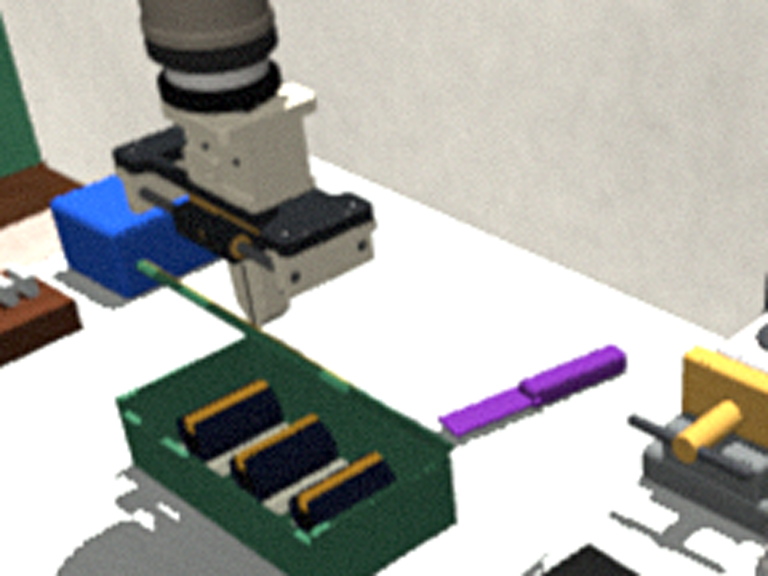

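Emit:
arm_command --motion '[[[0,0,0,0.03,0,0.03,-1],[0,0,0,0.06,0,0.07,-1],[0,0,0,0.09,0,0.11,-1],[0,0,0,0.12,0,0.15,-1],[0,0,0,0.15,0,0.19,-1],[0,0,0,0.16,0,0.22,-1],[0,0,0,0.16,0,0.24,-1],[0,0,0,0.16,0,0.245,-1]]]'

```text
time: 45.7
tool_pos: [0.515, 0.2975, 0.0702]
tool_rot: [-3.141, 0.002, 3.1]
contact_force: [-5.1, -0.7, 11.6]
opening: 0.0004
```

```bash
python3 - <<'E'
from h import *
go((.515,.297,.07),177.52)
d=cam('side'); d['image']=cv2.convertScaleAbs(d['image'],alpha=2); save(d,'side29.png',(110,80,310,230),3.6)
E
```

```text
t 45.7 at [0.515  0.2975 0.0702] yaw 177.59 F [-5.1 -0.7 11.6] open 0.0004
row [-0.0, 0.001, 0.001, -0.0, -0.002, 0.001] rows~ 0.0
```

View pics/side29.png

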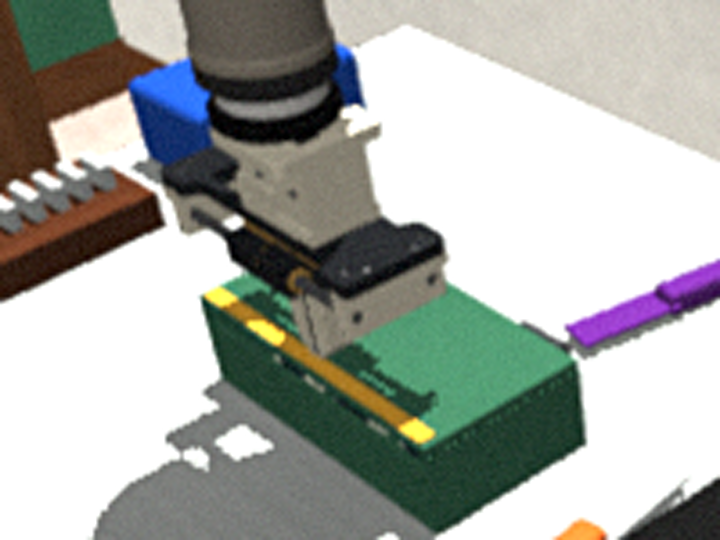

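Emit:
arm_command --motion '[[[0,0,0,0,0,0.004,-1],[0,0,0,0,0,0.004,-1],[0,0,0,0,0,-0.1,-1],[0,0,0,0.1,0,-0.3,-1],[0,0,0,0.5,0.0,-0.5,-1],[0,0,0,0.5,0.0,-0.5,-1],[0,0,0,0.5,0.0,-0.5,-1],[0,0,0,0.5,0.0,-0.5,-1]]]'

```text
time: 46.55
tool_pos: [0.3623, 0.3047, 0.2233]
tool_rot: [3.139, 0.006, 3.102]
contact_force: [0.3, -0.1, 0.0]
opening: 0.0005
```

```bash
python3 - <<'E'
from h import *
go((.36,.3,.2),177.52)
for n in('top','side'):
    d=cam(n); C=cloud(d); h=cv2.cvtColor(d['image'],cv2.COLOR_RGB2HSV)
    m=(h[...,0]>18)&(h[...,0]<90)&(h[...,1]>80)&(C[...,2]>.06)&(C[...,2]<.085)&(C[...,1]>.17)&(C[...,1]<.42)&(C[...,0]>.48)&(C[...,0]<.64)
    P=C[m]; A=np.c_[P,np.ones(len(P))]; k=np.linalg.lstsq(np.c_[P[:,:2],np.ones(len(P))],P[:,2],rcond=None)[0]; print(n,len(P),'slope',k[:2].round(4),'front z',np.median(P[P[:,0]<.51][:,2]).round(4),'back z',np.median(P[P[:,0]>.59][:,2]).round(4))
    d['image']=cv2.convertScaleAbs(d['image'],alpha=2); save(d,n+'30.png')
    if n=='top':
        d=d; hh=h[...,0].astype(int); m=(hh>5)&(hh<16)&(h[...,1]>150)&(h[...,2]>90)&(C[...,1]<.15)&(C[...,0]<.66)
        P=np.array([ray(d,u,v,.021)[:2] for v,u in np.argwhere(m)],np.float32); r=cv2.minAreaRect(P); print('handle',np.round(r[0],4),np.round(r[1],4),r[2],'z',np.median(C[m][:,2]))
E
```

```text
t 46.55 at [0.3623 0.3047 0.2233] yaw 177.73 F [ 0.3 -0.1  0. ] open 0.0005
row [0.002, 0.004, 0.002, 0.007, -0.016, 0.078] rows~ 0.5
top 7291 slope [-0.0021  0.0022] front z 0.0698 back z 0.0693
handle [0.4945 0.0911] [0.0954 0.0212] 4.888198375701904 z 0.018885818917109276
side 3317 slope [-0.0004  0.0021] front z 0.069 back z 0.0686
```

View pics/top30.png

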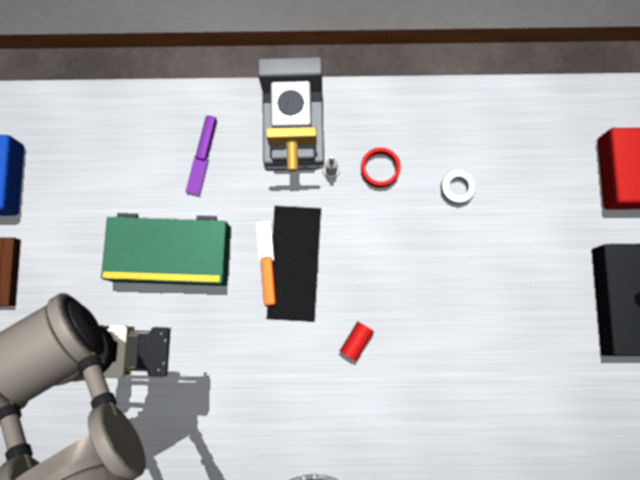

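View pics/side30.png

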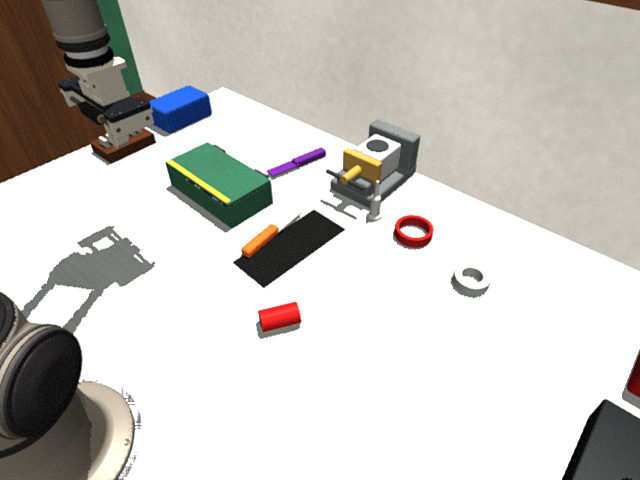

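The cover is closed (top 69–70 mm front and back, no slope). The blade has been knocked half off the mat: its handle centre is now at (0.4945, 0.091). Gripping it there would bring the gripper body over the case edge, so I'll push it sideways onto the mat with shut fingers.

```bash
python3 - <<'E'
from h import *
go((.514,.124,.15),94.9)
E
```

```text
t 46.65 at [0.3651 0.3042 0.2206] yaw 177.65 F [-0.1 -0.8  0.2] open 0.0005
row [0.003, 0.002, 0.919, -0.52, -0.58, 0.237] rows~ 9.6
```

Emit:
arm_command --motion '[[[0,0,0.919,-0.52,-0.58,0.1,-1],[0,0,0.919,-0.52,-0.58,0.1,-1],[0,0,0.919,-0.52,-0.58,0.1,-1],[0,0,0.919,-0.52,-0.58,0.1,-1],[0,0,0.919,-0.52,-0.58,0.1,-1],[0,0,0.919,-0.52,-0.58,0.1,-1],[0,0,0.919,-0.52,-0.58,0.1,-1],[0,0,0.919,-0.52,-0.58,0.1,-1]]]'

```text
time: 47.45
tool_pos: [0.5144, 0.1217, 0.188]
tool_rot: [-3.141, 0.001, 1.891]
contact_force: [-0.4, -0.3, -0.7]
opening: 0.0005
```

```bash
python3 - <<'E'
from h import *
go((.514,.124,.05),94.9)
E
```

```text
t 47.45 at [0.5144 0.1217 0.188 ] yaw 108.34 F [-0.4 -0.3 -0.7] open 0.0005
row [-0.001, 0.001, 0.149, 0.008, 0.002, 0.46] rows~ 2.8
```

Emit:
arm_command --motion '[[[0,0,0.149,0.008,0.002,0.1,-1],[0,0,0.149,0.008,0.002,0.2,-1],[0,0,0.149,0.008,0.002,0.32,-1],[0,0,0.149,0.008,0.002,0.44,-1],[0,0,0.149,0.008,0.002,0.46,-1],[0,0,0.149,0.008,0.002,0.46,-1]]]'

```text
time: 48.05
tool_pos: [0.513, 0.1248, 0.0501]
tool_rot: [-3.139, 0.001, 1.665]
contact_force: [1.5, 0.6, 0.4]
opening: 0.0003
```

```bash
python3 - <<'E'
from h import *
go((.514,.123,.009),94.9)
d=cam('side'); d['image']=cv2.convertScaleAbs(d['image'],alpha=2); save(d,'side31.png',(180,130,380,280),3.6)
E
```

```text
t 48.05 at [0.513  0.1248 0.0501] yaw 95.37 F [1.5 0.6 0.4] open 0.0003
row [-0.001, 0.001, 0.005, -0.006, 0.003, 0.137] rows~ 0.8
```

View pics/side31.png

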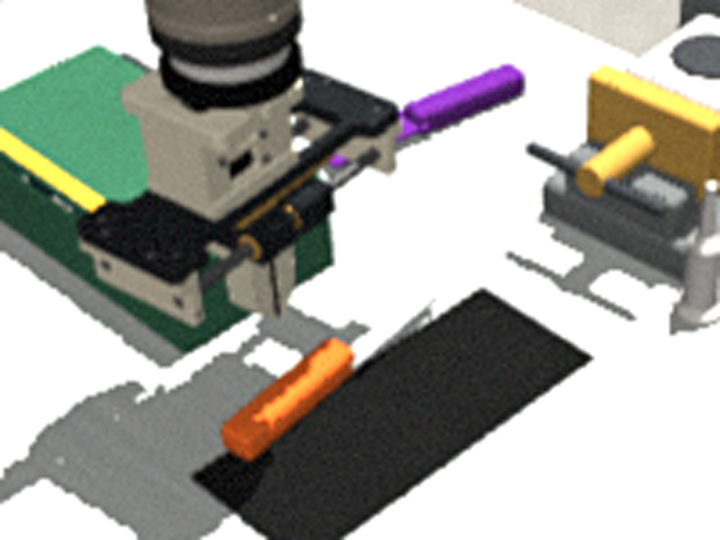

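Emit:
arm_command --motion '[[[0,0,0.005,-0.004,0.003,0.07,-1],[0,0,0.005,-0.004,0.003,0.125,-1],[0,0,0.005,-0.004,0.003,0.137,-1],[0,0,0.005,-0.004,0.003,0.137,-1]]]'

```text
time: 48.5
tool_pos: [0.515, 0.1244, 0.0114]
tool_rot: [3.139, 0.001, 1.657]
contact_force: [-0.4, 0.2, -0.3]
opening: 0.0002
```

Emit:
arm_command --motion '[[[0,0,0,-0.03,0,0,-1],[0,0,0,-0.06,0,0,-1],[0,0,0,-0.09,0,0,-1],[0,0,0,-0.12,0,0,-1],[0,0,0,-0.15,0,0,-1],[0,0,0,-0.18,0,0,-1],[0,0,0,-0.195,0,0,-1],[0,0,0,-0.2,0,0,-1]]]'

```text
time: 49.3
tool_pos: [0.5193, 0.064, 0.0104]
tool_rot: [3.141, 0.001, 1.657]
contact_force: [0.4, 1.2, 0.8]
opening: 0.0006
```

Emit:
arm_command --motion '[[[0,0,0,0.03,0,0,-1],[0,0,0,0.05,0,-0.1,-1],[0,0,0,0.05,0,-0.25,-1],[0,0,0,0.05,0,-0.4,-1],[0,0,0,0.7,0.3,-0.6,-1],[0,0,0,0.7,0.3,-0.6,-1],[0,0,0,0.7,0.3,-0.6,-1],[0,0,0,0.7,0.3,-0.6,-1]]]'

```text
time: 50.1
tool_pos: [0.5828, 0.2636, 0.1849]
tool_rot: [3.141, 0.001, 1.658]
contact_force: [1.4, 1.3, 2.0]
opening: 0.0004
```

```bash
python3 - <<'E'
from h import *
go((.5,.3,.3),94.9)
for n in('top','side'):
    d=cam(n); C=cloud(d); h=cv2.cvtColor(d['image'],cv2.COLOR_RGB2HSV)
    hh=h[...,0].astype(int); m=(hh>5)&(hh<16)&(h[...,1]>150)&(h[...,2]>90)&(C[...,1]<.15)&(C[...,1]>-.05)&(C[...,0]<.66)
    P=np.array([ray(d,u,v,.021)[:2] for v,u in np.argwhere(m)],np.float32); r=cv2.minAreaRect(P); print('handle',np.round(r[0],4),np.round(r[1],4),r[2],'z',np.median(C[m][:,2]))
    m=(h[...,0]>18)&(h[...,0]<90)&(h[...,1]>80)&(C[...,2]>.06)&(C[...,2]<.085)&(C[...,1]>.17)&(C[...,1]<.42)&(C[...,0]>.48)&(C[...,0]<.64)
    P=C[m]; print('lid front z',np.median(P[P[:,0]<.51][:,2]).round(4) if len(P) else None, len(P))
    d['image']=cv2.convertScaleAbs(d['image'],alpha=1.5); save(d,n+'32.png')
E
```

```text
t 50.1 at [0.5828 0.2636 0.1849] yaw 95.0 F [1.4 1.3 2. ] open 0.0004
row [0.001, 0.001, 0.001, 0.144, -0.264, -0.384] rows~ 2.9
handle [0.495  0.0431] [0.0236 0.096 ] 81.58487701416016 z 0.01851308032723098
lid front z 0.0697 3505
handle [0.4942 0.0369] [0.026  0.0985] 81.76266479492188 z 0.018328748426114427
lid front z 0.069 3302
```

View pics/top32.png

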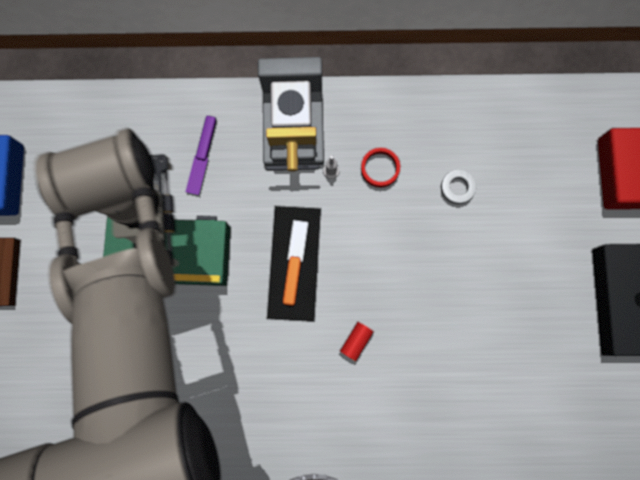

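View pics/side32.png

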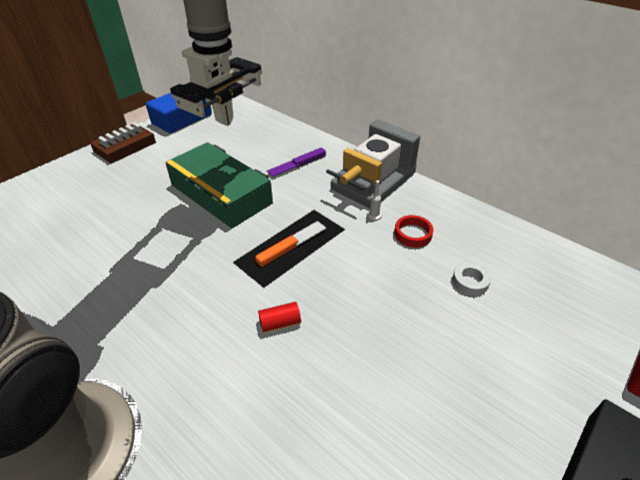

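The blade lies flat within the mat in both views, the cover is flat and closed, and the arm is clear in the air. Handing in.

```bash
python3 - <<'E'
from h import *
print(robot.hand_in())
E
```

```text
the job is handed in; nothing more can be done
None
```

The job is handed in at about 50 s of the 210 s; the hand-in gave no verdict.

**What I did:**
- I pushed the orange blade into the slot, levered the cover up to about 1.8 rad and laid the blade back on the mat.
- I rolled each of the three dark blue rollers along the bench until its line was up and laid each in its own cradle.
- I pulled the cover shut from behind and pressed it down.

**Mended on the way:**
- **Third roller:** after its first placing its line read 16–18° off up, too close to the 20° limit. I took it out, rolled it about 5 mm on the bench and put it back.
- **Blade:** it was knocked half off the mat while the arm was elsewhere. I pushed it back on with shut fingers, because gripping it there would have brought the gripper body over the case edge.

**Last checks:**
- **Cover:** its top is at 69–70 mm front and back, so it is closed.
- **Blade:** it lies flat on the mat, with its origin about 10 mm from the mat's centre.
- **Rollers:** before the cover closed all three were seated, within about 5 mm of centre by the gripper and camera positions. I could not see them again after that.
- **Bystanders:** the cup, ring gauge and probe look unmoved by eye; I did not measure them.
- **Arm:** it ended in the air, touching nothing.

The two cameras disagreed by up to 7° on the line angles; all readings are inside the 20° limit:

| Roller | Top view | Side view |
|---|---|---|
| cradle0 | 0° | +5° |
| cradle1 | −10° | −3° |
| cradle2 | +8° | +9.5° |

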